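# Load a scraper blade into the sharpening holder

### The arm

A 6-joint arm with a two-finger parallel gripper is mounted at the origin on the work surface. World frame = base frame: x ahead of the robot, y to its left, z up, the work surface at z = 0. Lengths are in mm, angles in rad, forces in N, time in s.
With the tool pointing down it reaches from about 275 to 775 mm from the base axis. Payload 14.6 kg.
Tool frame: the origin (TCP) lies on the centre line of the jaws, within the pads' length; the fingertips stand ctrl.tip_reach ahead of it and the grasp point (between the pads) lies 11 mm behind it (ctrl.tip_reach is the distance from the TCP to the fingertips, in mm); z points along the fingers, y is the line along which they close (so a half turn about z gives the same grasp; the last joint's range is limited). The gripper opens to 85 mm and grips with 20 to 120 N. Pads are 22 mm wide; open, the fingers measure 114 mm over their backs; the gripper's body (76 mm by 85 mm) begins 54 mm behind the grasp point. The pads swing forward as they close: fully open they stand 13 mm farther back than shut.
Start: joints at [-1.347, 0.263, -0.048, 1.259, 0, 1.415], TCP at [194.142, -487.788, 239.278] pointing down, gripper open.
Joint ranges: [-2.65, 2.65], [-0.89, 1.7], [-1.18, 1.37], [-2.13, 2.11], [-1.35, 1.29], [-3.14, 3.14]. Speed limits (rad/s): [1.89, 1.89, 2.57, 2.79, 3.14, 3.14].

### API

Orientations are given as a rotation vector (axis times angle).
In Python, from workcell import ctrl gives the robot as it stands. The module is installed in compiled form; this text tells all that it offers.
- The arm moves only by the tool servo_tool, never from a script. Its argument "targets" is a list of rows, each an object with "dp": the shift along the world's x, y, z in m, a list of three; "roll": the turn about the world's z in degrees. A call has 1 to 5 rows; each row shifts and turns the commanded pose from where the row before left it; what a row does not reach is not made up. A row lasts 1/12 s, in which the tool goes at most 41.7 mm and 7.16 degrees, less where a joint would pass 70% of its speed; a pose out of reach is approached as far as the arm can. A call is refused whole if a number of a shift passes 0.0417 or a number of a turn 7.16, either way. A call with a gripper value outside its range is refused whole. "claw" is the opening, from -1 (shut) to 1 (fully open), set as the call begins (left out, the last holds). The fingers move at their own pace and stop on an object; the grip force is fixed at half the most. Time passes only in rows, so rows that do not move let the fingers close. It gives the time, the measured TCP pose, the force, the opening and the grip force at its end, in the units of the state.
- ctrl.state(): the state, without advancing time (a new reading comes with each control period).
- ctrl.capture(name): name is "scene" or "top"; returns a dict with "color" (400x640x3 uint8, blue, green, red), "range_z" (400x640 float32, mm along the optical axis (not along the pixel's ray), 0 where there is no reading), "fx", "fy", "cx", "cy" (pixels), "distortion" ([k1, k2, p1, p2, k3] as OpenCV has them; the pictures are not rectified), "rvec" (rotation vector, rad) and "tvec" (3), from world to camera coordinates, as OpenCV has them. Camera axes: x right, y down, z forward; pixel columns grow to the right and rows downward; lengths in mm; the calibration is good to about 2 mm. A picture is of the moment at which its call begins.
- ctrl.hand_in(): hands the job in; it is judged then, once.
The state is a dict: "t": time; "joint_pos": joint angles; "joint_vel": joint speeds; "effort": joint torques, N m; "tcp_pos": TCP position; "orientation": TCP orientation; "force": force on the tool from outside, world axes, zero at the start; "moment": the same for the moment, N m; "gripper_width": finger opening in mm; "grasp_force": force on a finger pad.
Only numpy, scipy, OpenCV 4.12 (cv2) and the standard library are available. Lean on these libraries where they do the work, as an engineer would, in place of code of your own. Each camera call takes 0.05 s, during which the arm holds its last target. There are 200 camera calls.

### The job

Put the flat scraper blade into the green sharpening holder, ground end forward: lay it flat on the bed, find the locating pin with its notch by gentle sliding and push the blade fully home, flush along the fence. Then throw the red clamp handle all the way down so that the blade is clamped there. Never force the blade against the pin or the fence (a light hand, well under 15 N), and leave the other things on the bench where they are.

Things in the scene. Friction and masses are not known exactly. Their poses are not given: they have to be found in the camera images.
- blade: Flat steel scraper blade lying on the bench, right way up, 130 (x) x 36 (y) x 6 mm, about 0.2 kg. Origin: centre of its underside. +x points to the bright ground bevel (the last 9 mm thin down to 2 mm), -x to the dark heel. One U notch is cut through its -y long edge, see notch.
- notch (a point): On the blade's underside, middle of the notch's mouth, at (-28, -18, 0) mm of the blade, axes as the blade's. The notch is 8 mm wide (x), 9.5 mm deep (towards +y), square-cornered.
- blade_grip (a point): Point at (34, 0, 3) mm of the blade, half-way up its thickness, axes as the blade's. A grip across the width (36 mm) here keeps the fingers clear of fence, bed and clamp when the blade is in the holder.
- holder: Green holder, fixed to the bench. Origin on the bench under the bed; x runs along the bed to the end where the bevel goes, +y is the open side the blade comes from. Base plate 12 mm thick, x -87 to 63, y -132 to 40 mm. It carries bed, fence, pin and clamp.
- fence: Dark steel fence behind the bed, fixed to the holder, carrying the locating pin. Axes as the holder's; origin at the foot of its face, mid-length, at (-35, -18, 12) mm of the holder. Its face is the plane y = 0, 62 mm long (holder x -66 to -4, none ahead of that), its top 12 mm above the bed (z = 44 mm of the holder); 10 mm thick.
- seat (a point): On the holder's flat bed top, at (0, 0, 32) mm of the holder, same axes. Bed: heel part x -66 to -2, y -18 to 18 mm, and a narrow tongue x -2 to 48, y -4 to 16. A blade that is home has its origin at y = 0, z = 0 here, x axes parallel, x from -15 to 15 mm as the pin is set.
- pin_mid (a point): Fixed point of the bed top at (-28, -13, 32) mm of the holder: the middle of the locating pin's range. The brass pin, 6 mm thick, 12 mm tall (6 above a laid blade), is locked by hand up to 14 mm either way along x of here; its setting is not measured: find it by feel or sight. Away from the notch the blade's edge stops on it 8 mm short of the fence.
- clamp_axis (a point): Hinge of the clamp arm at (-46, -50, 54) mm of the holder, axis along the holder's x. The arm is 50 mm long, 12 mm wide; open it stands up to about z = 110 mm above the bench. It comes down over the fence, its sprung rubber foot landing on the blade at holder (-46, -2) mm when the handle is at 1.37 rad, pressing with about 6 N at the end.
- handle_axis (a point): Hinge of the red clamp handle, at (-46, -68, 58) mm of the holder, axis along the holder's x, fixed to the holder.
- clamp_handle (a joint): Angle of the red handle: 0 = open, standing up 7 degrees off vertical towards the holder's -y; it grows as the top goes over to -y and down; 1.45 rad = level, clamped, end stop. A stiff hinge: it stays where left and takes about 4 N near its end to turn, 7 N over the last degrees. The clamp arm comes down in step with it.
- handle_end (a point): Point in the middle of the red handle's thickness near its outer end, 80 mm from the handle's hinge. The red grip is a bar 16 mm wide (along the holder's x), 12 mm thick, from 30 to 92 mm from the hinge.
- hammer: Hammer with wooden handle, 230 mm long, lying on the bench. Leave it alone.
- bench_block: Steel bench block 64 x 64 x 18 mm. Leave it alone.
- jar: White jar with yellow lid, 60 mm across, 75 mm high. Leave it alone.
- tin: Round blue tin, 68 mm across, 22 mm high. Leave it alone.
- stone: Whetstone on a wooden base, 150 x 52 x 30 mm. Leave it alone.
- file: File with wooden handle, 240 mm long, 20 mm high. Leave it alone.
- square: Small brass and steel try square, about 100 x 70 mm, 12 mm high. Leave it alone.
Mind the look-alikes: they are no part of the job. What is shaped like the blade but brown is not meant.

How it is judged:
By the outcome, as a careful person would: the job done as asked, in the order asked, and still so for the second after the job is handed in, with the robot touching nothing.
It also fails if it takes over 72 s, if anything falls off the work surface, if the arm or the gripper's body presses on something with over 40 N, if the wrist force passes 120 N, or if a joint passes its speed limit or range.

## Working session

There is one attempt and no reset: what is moved stays moved. The work goes in short steps, Python scripts to look and compute and a tool call to move; the robot and the scene stay as the last step left them, time stands still between calls to the robot, and variables do not carry over. Pictures are saved under pics/ and viewed, at most 10 in all, crops included, and the job is handed in when it is done.

Besides the shell and the picture viewer there is one more tool, called after "Emit:" as name(argument=value, ...) on one line, values as JSON. servo_tool: Moves the arm, as the interface text tells. Its arguments: {"type":"object","properties":{"targets":{"type":"array"},"claw":{"type":"number"}},"required":["targets"]}

```bash
mkdir -p pics
cat > h.py <<'E'
import numpy as np, cv2
from workcell import ctrl
def cap(n):
    c=ctrl.capture(n); np.savez(f'{n}.npz',**{k:np.array(v) for k,v in c.items()}); return c
def load(n): return dict(np.load(f'{n}.npz'))
def world(c):
    K=np.array([[c['fx'],0,c['cx']],[0,c['fy'],c['cy']],[0,0,1.]])
    v,u=np.mgrid[0:400,0:640]; p=np.stack([u,v],-1).reshape(-1,1,2).astype(float)
    n=cv2.undistortPoints(p,K,np.array(c['distortion'],float)).reshape(400,640,2)
    z=c['range_z'].astype(float); P=np.dstack([n[...,0]*z,n[...,1]*z,z])
    R=cv2.Rodrigues(np.array(c['rvec'],float))[0]; return (P-np.array(c['tvec'],float).ravel())@R
def proj(c,X):
    K=np.array([[c['fx'],0,c['cx']],[0,c['fy'],c['cy']],[0,0,1.]])
    return cv2.projectPoints(np.array(X,float).reshape(-1,1,3),np.array(c['rvec'],float),np.array(c['tvec'],float),K,np.array(c['distortion'],float))[0].reshape(-1,2)
E
python3 - <<'E'
from h import *
for n in('top','scene'):
    c=cap(n); cv2.imwrite(f'pics/{n}.png',c['color']); R=cv2.Rodrigues(np.array(c['rvec'],float))[0]
    print(n,-R.T@np.array(c['tvec'],float).ravel(),c['fx'])
s=ctrl.state();print(s,ctrl.tip_reach)
E
```

```text
top [ 459.11740184   74.05123752 1061.90513584] 405.5687620347643
scene [1078.86042226  801.81691694 1121.10245194] 456.22720901713006
{'t': 0.1, 'joint_pos': array([-1.34730742e+00,  2.63500697e-01, -4.88721562e-02,  1.25939144e+00,
        3.01202335e-05,  1.41552355e+00]), 'joint_vel': array([-0.00029973, -0.0013154 ,  0.00098257,  0.00112115, -0.00093049,
        0.00091746]), 'effort': array([ 3.38369900e-03, -6.38581824e+01,  3.85060966e+01,  1.01143718e-02,
       -1.37881923e-05, -2.55175490e-05]), 'tcp_pos': array([ 194.09342664, -487.55348096,  238.86038578]), 'orientation': array([-3.08447295e+00, -5.91225123e-01,  4.56396122e-06]), 'force': array([ 0.69285683, -0.22096709, -0.53573322]), 'moment': array([-0.00431377,  0.02164097, -0.01809672]), 'grasp_force': 0.0, 'gripper_width': 85.01007474787048} 8.0
```

View pics/top.png

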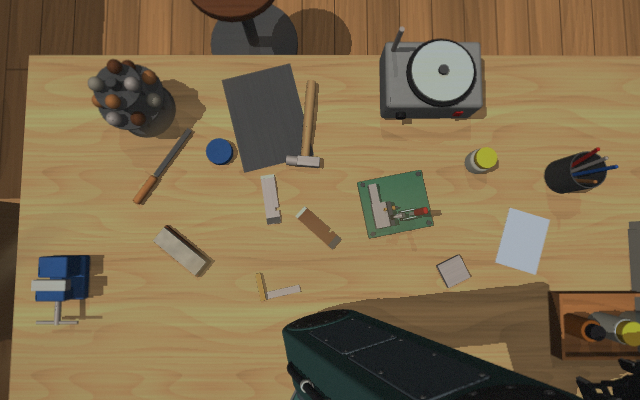

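View pics/scene.png

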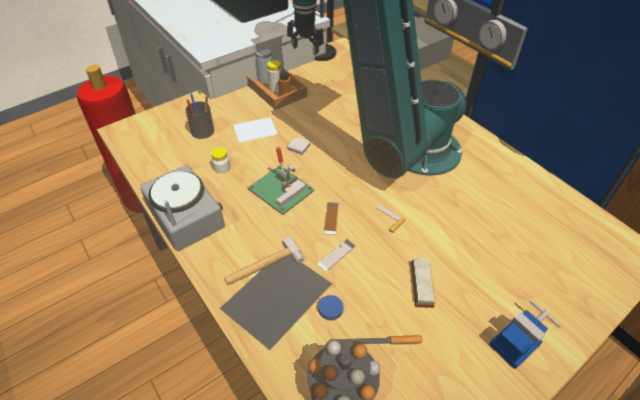

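The top view shows the steel blade at about (270,198), the brown decoy at (318,227), and the holder at (395,205) with its red handle end at (428,211). Next I'll enlarge these regions.

Run:
```python
from h import *
c=load('top'); a=c['color'][165:245,250:440]; a=cv2.resize(a,None,fx=4.2,fy=4.2,interpolation=cv2.INTER_CUBIC)
d=load('scene'); b=d['color'][140:280,240:365]; b=cv2.resize(b,None,fx=4.2,fy=4.2,interpolation=cv2.INTER_CUBIC)
cv2.imwrite('pics/tc.png',a); cv2.imwrite('pics/sc.png',b)
W=world(c); hsv=cv2.cvtColor(c['color'],cv2.COLOR_BGR2HSV)
# green base plate
m=((hsv[...,0]>55)&(hsv[...,0]<95)&(hsv[...,1]>70)).astype(np.uint8); m[:, :340]=0; m[:,450:]=0; m[:150]=0;m[255:]=0
ys,xs=np.nonzero(m); P=W[ys,xs]; P=P[(P[:,2]>4)&(P[:,2]<20)]
print('plate',len(P),np.median(P[:,2]),cv2.minAreaRect(P[:,:2].astype(np.float32)))
print(cv2.boxPoints(cv2.minAreaRect(P[:,:2].astype(np.float32))))
# blade: above table, in box
r=W[165:235,255:288]; t=W[165:235,255:258].reshape(-1,3); print('table z',np.median(t[:,2]))
mm=(r[...,2]>np.median(t[:,2])+2.5)
sat=hsv[165:235,255:288,1]
for nm,q in(('z',mm),('sat',sat<60)):
    Q=r[q]; print(nm,len(Q),cv2.minAreaRect(Q[:,:2].astype(np.float32)),np.median(Q[:,2]))
    print(cv2.boxPoints(cv2.minAreaRect(Q[:,:2].astype(np.float32))))
```

```text
plate 1665 12.62899174544487 ((547.5423583984375, -136.30426025390625), (147.12725830078125, 170.7024383544922), 11.128026962280273)
[[ 458.8889    -66.75571 ]
 [ 491.8348   -234.24866 ]
 [ 636.1958   -205.85281 ]
 [ 603.2499    -38.359863]]
table z 0.4228890710673761
z 795 ((554.0992431640625, 151.6828155517578), (191.69064331054688, 153.1259307861328), 0.6416882872581482) 5.772366911949348
[[457.40247 227.16757]
 [459.11743  74.05125]
 [650.796    76.19806]
 [649.08105 229.31439]]
sat 701 ((542.11279296875, 172.97528076171875), (243.7218780517578, 85.4193344116211), 30.689517974853516) 5.996311199623461
[[415.5206  147.5072 ]
 [459.1174   74.05121]
 [668.70496 198.44336]
 [625.10815 271.89935]]
```

View pics/tc.png

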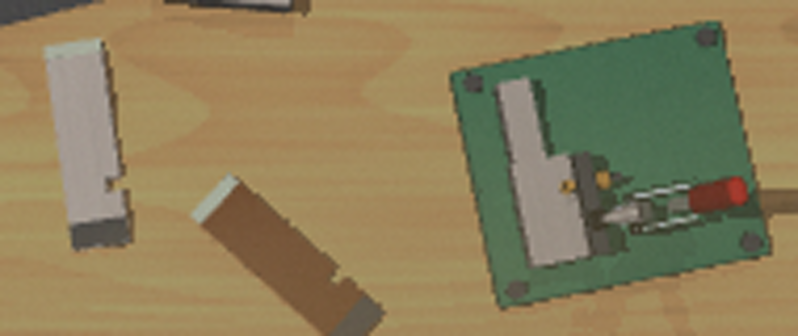

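View pics/sc.png

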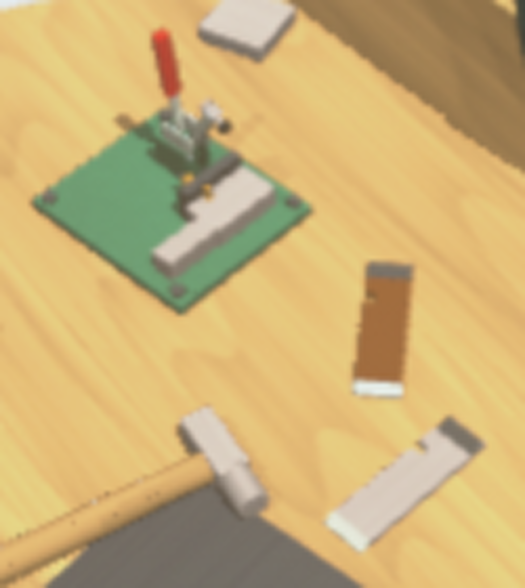

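The crops show the blade with its bevel up and its notch on the right (world -y) at tc (112,185). The brass pin is at tc (568,185) and sc (208,190), and a second brass part (the knob) sits behind the fence at tc (603,180). Next I'll refine the poses.

```bash
cat > fit.py <<'E'
from h import *
from scipy.optimize import minimize
c=load('top'); d=load('scene')
def ray(c,uv,z):
    K=np.array([[c['fx'],0,c['cx']],[0,c['fy'],c['cy']],[0,0,1.]])
    n=cv2.undistortPoints(np.array(uv,float).reshape(-1,1,2),K,np.array(c['distortion'],float)).reshape(2)
    R=cv2.Rodrigues(np.array(c['rvec'],float))[0]; o=-R.T@c['tvec'].ravel(); v=R.T@np.r_[n,1]; return o+v*(z-o[2])/v[2]
def fitmask(cc,m,corn,x0):
    def f(p):
        co,s=np.cos(p[2]),np.sin(p[2]); X=corn@np.array([[co,s,0],[-s,co,0],[0,0,1]])+[p[0],p[1],0]
        hull=cv2.convexHull(proj(cc,X).astype(np.float32)).reshape(-1,2)
        im=np.zeros((400*1,640),np.uint8); cv2.fillConvexPoly(im,np.round(hull*16).astype(np.int32),255,cv2.LINE_AA,4)
        return np.abs(im/255.-m).sum()
    r=minimize(f,x0,method='Nelder-Mead',options=dict(initial_simplex=np.array(x0)+np.vstack([[0,0,0],np.diag([6,6,.08])]),xatol=.01,fatol=.01))
    return r.x,r.fun,m.sum()
def box(x,y,z): return np.array([[a,b,e] for a in x for b in y for e in z],float)
for n,cc in(('top',c),('scene',d)):
    W=world(cc); ok=cc['range_z']>0; hs=cv2.cvtColor(cc['color'],cv2.COLOR_BGR2HSV)
    L=lambda p: np.hypot(W[...,0]-p[0],W[...,1]-p[1])
    # blade
    m=ok&(L((545,148))<85)&(((W[...,2]>3)&(W[...,2]<14))|(hs[...,1]<45))
    k,lab,st,_=cv2.connectedComponentsWithStats(m.astype(np.uint8)); i=1+np.argmax(st[1:,4]); m=cv2.morphologyEx((lab==i).astype(np.uint8),cv2.MORPH_CLOSE,np.ones((3,3)))
    Q=W[(m>0)&ok]; print(n,'blade med',Q.mean(0),m.sum(),cv2.minAreaRect(Q[:,:2].astype(np.float32)))
    x,f,a=fitmask(cc,m.astype(float),box((-65,65),(-18,18),(0,6))[[0,2,4,6,1,3,5,7]]*1.0,[Q[:,0].mean(),Q[:,1].mean(),.14]); print(n,'blade',x[:2],np.degrees(x[2]),f,a)
    # holder: fill mask of plate via hull of green
    g=ok&(L((548,-136))<130)&(hs[...,0]>55)&(hs[...,0]<95)&(hs[...,1]>70)&(W[...,2]>4)&(W[...,2]<20)
    k,lab,st,_=cv2.connectedComponentsWithStats(g.astype(np.uint8),connectivity=8); g=(lab==1+np.argmax(st[1:,4])).astype(np.uint8)
    ys,xs=np.nonzero(g); h=cv2.convexHull(np.stack([xs,ys],1).astype(np.int32)); gm=np.zeros((400,640)); cv2.fillConvexPoly(gm,h,1.)
    x,f,a=fitmask(cc,gm,box((-87,63),(-132,40),(0,12)),[550.4,-88.9,.194]); print(n,'holder',x[:2],np.degrees(x[2]),f,a)
    for nm,uv,z in(('pin',(385.2,209) if n=='top' else (289.5,185.2),44),('notch',(276.4,209.5) if n=='top' else (340.9,245.6),3)):
        p=ray(cc,uv,z); e=p[:2]-x[:2]; co,s=np.cos(x[2]),np.sin(x[2]); print(nm,p,'holder frame',co*e[0]+s*e[1],-s*e[0]+co*e[1])
E
python3 fit.py
```

```text
top blade med [555.11024759 187.15539255   6.07527669] 652 ((556.4830932617188, 187.53842163085938), (125.87966918945312, 41.80802536010742), 6.948022842407227)
top blade [558.16406704 187.74393422] 7.001491204850961 140.921568627451 652.0
top holder [560.4945216  -91.65115741] 14.062989717875093 1823.6039215686274 2157.0
pin [ 529.88095672 -105.51719999   44.        ] holder frame -33.06533961759249 -6.011722546729049
notch [531.89338248 172.15185401   3.        ] holder frame 36.35715094815569 262.8463649506494
scene blade med [552.58662339 190.50792634   6.14391656] 439 ((552.4763793945312, 190.94813537597656), (132.25091552734375, 44.48296356201172), 5.5596699714660645)
scene blade [549.77331737 189.30464567] 6.208107307467274 103.10196078431372 439.0
scene holder [ 547.72115342 -129.13081023] 12.335938571451232 1162.4039215686275 672.0
pin [530.8321923  -99.30052506  44.        ] holder frame -10.125987366511575 32.749767947483576
notch [526.67754727 172.09808213   3.        ] holder frame 43.79775596662525 298.7698705110207
```

```bash
sed -i "s/^    k,lab,st,_=cv2.connectedComponentsWithStats(g.astype.*$/    g=cv2.morphologyEx(g.astype(np.uint8),cv2.MORPH_OPEN,np.ones((2,2)))/; s/ys,xs=np.nonzero(g); h=/ys,xs=np.nonzero(g); print(len(xs),xs.min(),xs.max(),ys.min(),ys.max()); h=/" fit.py
cat >> fit.py <<'E'
    # overlay for check
    co,s=np.cos(x[2]),np.sin(x[2]); H=np.array([[co,s,0],[-s,co,0],[0,0,1]])
    S=5; u0,v0=(350,160) if n=='top' else (240,142); im=cv2.resize(cc['color'][v0:v0+90,u0:u0+80],None,fx=S,fy=S,interpolation=cv2.INTER_CUBIC)
    def dr(poly,col):
        q=proj(cc,np.array(poly,float)@H+[x[0],x[1],0]); q=((q-[u0,v0]+.5)*S).round().astype(np.int32); cv2.polylines(im,[q],True,col,1)
    dr([(-87,-132,12),(63,-132,12),(63,40,12),(-87,40,12)],(255,0,255))
    dr([(-66,-18,32),(-2,-18,32),(-2,-4,32),(48,-4,32),(48,16,32),(-2,16,32),(-2,18,32),(-66,18,32)],(255,255,0))
    dr([(-66,-18,44),(-4,-18,44),(-4,-28,44),(-66,-28,44)],(0,255,255))
    dr([(-42,-13,44),(-14,-13,44)],(0,0,255))
    for px in(-42,-28,-14): dr([(px,-11,44),(px,-15,44)],(0,0,255))
    globals().setdefault('ims',[]).append(im)
cv2.imwrite('pics/ov.png',np.hstack(ims))
E
python3 fit.py
```

```text
top blade med [555.11024759 187.15539255   6.07527669] 652 ((556.4830932617188, 187.53842163085938), (125.87966918945312, 41.80802536010742), 6.948022842407227)
top blade [558.16406704 187.74393422] 7.001491204850961 140.921568627451 652.0
1577 359 430 171 228
top holder [552.29496895 -90.64837355] 9.225935599430198 1200.6470588235293 2791.0
pin [ 529.88095672 -105.51719999   44.        ] holder frame -24.50794925404848 -11.082886234987743
notch [531.89338248 172.15185401   3.        ] holder frame 21.996570214193902 262.6715348765757
scene blade med [552.58662339 190.50792634   6.14391656] 439 ((552.4763793945312, 190.94813537597656), (132.25091552734375, 44.48296356201172), 5.5596699714660645)
scene blade [549.77331737 189.30464567] 6.208107307467274 103.10196078431372 439.0
684 255 310 174 209
scene holder [549.71478382 -91.38210825] 4.52458073066189 658.3333333333334 1227.0
pin [530.8321923  -99.30052506  44.        ] holder frame -19.4484038797354 -6.404152862068397
notch [526.67754727 172.09808213   3.        ] holder frame -2.180338900243811 264.4764093694008
```

View pics/ov.png

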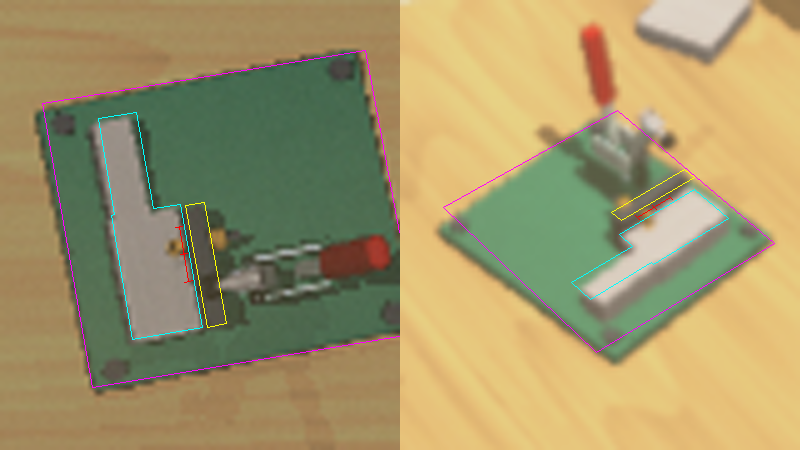

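The overlay shows the outlines close, but the real holder is turned about 2° more and sits slightly lower in the image. I'll refit using hand-picked corners.

```bash
cat > fit2.py <<'E'
from h import *
from scipy.optimize import least_squares
c=load('top'); d=load('scene')
HT=[((-87,40,12),(499,305)),((63,40,12),(450,73)),((63,-132,12),(720,21)),((-87,-132,12),(771,252)),
((48,16,32),(497,84)),((48,-4,32),(530,77)),((-66,18,32),(537,267)),((-66,-18,32),(590,257)),((-2,-4,32),(550,156))]
HS=[((63,-132,12),(34,202)),((63,40,12),(180,302)),((-87,40,12),(311,209)),((48,-4,32),(152,252)),((48,16,32),(172,266)),((-66,18,32),(273,186))]
BT=[((65,18,2),(45,47)),((65,-18,2),(101,40)),((-65,-18,6),(128,218+24)),((-65,18,6),(72,248)),((-24,-18,6),(120,178)),((-32,-18,6),(123,190))]
BS=[((65,-18,2),(328,520)),((65,18,2),(364,548)),((-65,18,6),(484,444)),((-65,-18,6),(449,418))]
ut=lambda p:(250+p[0]/4.2-.5,165+p[1]/4.2-.5); us=lambda p:(240+p[0]/4.2-.5,140+p[1]/4.2-.5)
def fit(sets,x0):
    def f(p):
        co,s=np.cos(p[2]),np.sin(p[2]); H=np.array([[co,s,0],[-s,co,0],[0,0,1]]); r=[]
        for cc,L,tr in sets: r.append(proj(cc,np.array([a for a,_ in L],float)@H+[p[0],p[1],0])-[tr(b) for _,b in L])
        return np.vstack(r).ravel()
    r=least_squares(f,x0,loss='soft_l1'); return r.x,f(r.x).reshape(-1,2).round(1).tolist()
from fit_ray import ray
for n,T,S,x0,pt,ps,z in(('holder',HT,HS,[550,-89,.19],(569,186),(208,190),44),('blade',BT,BS,[554,188,.12],(110,185),(424,444),3)):
    for nm,st in(('top',[(c,T,ut)]),('scene',[(d,S,us)]),('both',[(c,T,ut),(d,S,us)])):
        x,r=fit(st,x0); print(n,nm,x[:2].round(1),np.degrees(x[2]).round(2),r)
        for q,cc,tr in((pt,c,ut),(ps,d,us)):
            p=ray(cc,tr(q),z); e=p[:2]-x[:2]; co,s=np.cos(x[2]),np.sin(x[2]); print('    feature',(co*e[0]+s*e[1]).round(1),(-s*e[0]+co*e[1]).round(1))
E
(echo 'from h import *'; sed -n '/^def ray/,/return o/p' fit.py)>fit_ray.py; python3 fit2.py
```

```text
holder top [550.2 -89.5] 11.14 [[0.3, 0.9], [0.2, -0.4], [0.1, -0.7], [0.4, 0.5], [0.2, -0.2], [-0.1, -0.0], [-0.9, 0.1], [0.3, -0.3], [-0.8, 0.2]]
    feature -22.4 -11.3
    feature -21.3 -8.5
holder scene [548.7 -87.4] 11.59 [[-1.1, -0.5], [0.1, 1.7], [0.5, -1.1], [0.1, 0.0], [-0.3, -0.2], [0.4, 0.4]]
    feature -21.4 -13.5
    feature -20.4 -10.7
holder both [549.7 -89. ] 11.32 [[0.2, 1.1], [-0.1, -0.1], [-0.2, -0.6], [0.3, 0.5], [-0.1, 0.0], [-0.3, 0.2], [-1.0, 0.3], [0.2, -0.1], [-1.0, 0.4], [-1.5, -0.8], [-0.5, 1.5], [0.0, -1.2], [-0.5, -0.2], [-0.9, -0.4], [-0.0, 0.3]]
    feature -22.0 -11.8
    feature -20.9 -9.0
blade top [560.1 188.7] 8.12 [[-0.1, -0.2], [0.1, -0.5], [0.3, 0.2], [-0.1, 0.7], [0.0, -0.1], [-0.3, 0.0]]
    feature -27.5 -10.8
    feature -35.5 -13.6
blade scene [557.1 189.7] 9.05 [[-0.6, 0.4], [-0.4, 0.9], [0.7, -0.6], [0.3, -1.0]]
    feature -24.9 -11.9
    feature -32.9 -14.5
blade both [559.4 189. ] 8.34 [[-0.3, 0.1], [-0.1, -0.2], [0.2, 0.4], [-0.1, 1.0], [-0.0, 0.1], [-0.3, 0.3], [-1.5, 0.4], [-1.4, 1.0], [0.1, -0.2], [-0.1, -0.7]]
    feature -26.9 -11.2
    feature -34.9 -13.9
```

The fits agree:

| Item | Position (mm) | Yaw |
|---|---|---|
| Holder | (550, -89) | 11.2° |
| Blade | (559.5, 189) | 8.3° |
| Pin, along holder x | about -22 | – |

The grip point is near (593, 194), so I'm moving above it.

Emit:
servo_tool(targets=[{"dp":[0.0199,0.034,0],"roll":-2.7},{"dp":[0.0199,0.034,0],"roll":-2.7},{"dp":[0.0199,0.034,0],"roll":-2.7},{"dp":[0.0199,0.034,0],"roll":-2.7},{"dp":[0.0199,0.034,0],"roll":-2.6}], claw=0.4)

```text
t: 0.52
tcp_pos: [294.0, -316.0, 239.1]
orientation: [-3.133, -0.223, 0.0]
force: [0.1, -0.3, 0.7]
gripper_width: 59.6
grasp_force: 0.0
```

Emit:
servo_tool(targets=[{"dp":[0.0199,0.034,0],"roll":0},{"dp":[0.0199,0.034,0],"roll":0},{"dp":[0.0199,0.034,0],"roll":0},{"dp":[0.0199,0.034,0],"roll":0},{"dp":[0.0199,0.034,0],"roll":0}])

```text
t: 0.93
tcp_pos: [393.5, -145.8, 239.3]
orientation: [3.133, 0.227, 0.0]
force: [0.7, -1.2, 0.4]
gripper_width: 59.7
grasp_force: 0.0
```

Emit:
servo_tool(targets=[{"dp":[0.0199,0.034,0],"roll":0},{"dp":[0.0199,0.034,0],"roll":0},{"dp":[0.0199,0.034,0],"roll":0},{"dp":[0.0199,0.034,0],"roll":0},{"dp":[0.0199,0.034,0],"roll":0}])

```text
t: 1.35
tcp_pos: [493.1, 24.4, 239.2]
orientation: [3.133, 0.228, -0.0]
force: [1.3, -1.3, 0.2]
gripper_width: 60.1
grasp_force: 0.0
```

Emit:
servo_tool(targets=[{"dp":[0.0199,0.034,0],"roll":0},{"dp":[0.0199,0.034,0],"roll":0},{"dp":[0.0199,0.034,0],"roll":0},{"dp":[0.0199,0.034,0],"roll":0},{"dp":[0,0,0],"roll":0}])

```text
t: 1.77
tcp_pos: [574.3, 163.1, 237.8]
orientation: [-3.132, -0.233, 0.001]
force: [-0.2, 1.4, -0.0]
gripper_width: 59.3
grasp_force: 0.0
```

Emit:
servo_tool(targets=[{"dp":[0.0094,0.0154,-0.038],"roll":0},{"dp":[0.0094,0.0154,-0.038],"roll":0},{"dp":[0,0,-0.04],"roll":0},{"dp":[0,0,-0.04],"roll":0},{"dp":[0,0,-0.04],"roll":0}])

```text
t: 2.18
tcp_pos: [591.8, 179.5, 42.0]
orientation: [-3.125, -0.252, 0.001]
force: [1.2, -0.1, -0.1]
gripper_width: 59.9
grasp_force: 0.0
```

Run:
```python
from h import *
print(ctrl.tip_reach)
c=cap('top');a=c['color'][150:240,230:330];b=cap('scene')['color'][200:290,290:390]
cv2.imwrite('pics/g.png',cv2.resize(np.hstack([a,b]),None,fx=4,fy=4,interpolation=cv2.INTER_CUBIC))
```

```text
8.0
```

View pics/g.png

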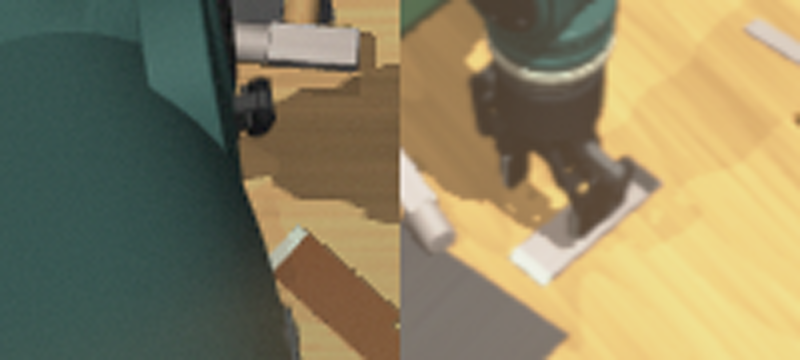

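The picture shows the fingers descending over the blade, with y short by 14 mm. I'll correct that and then go down gently.

Emit:
servo_tool(targets=[{"dp":[0.0013,0.0145,0],"roll":-0.9},{"dp":[0,0,-0.01],"roll":0},{"dp":[0,0,-0.008],"roll":0},{"dp":[0,0,0],"roll":0},{"dp":[0,0,0],"roll":0}])

```text
t: 2.7
tcp_pos: [595.5, 183.7, 26.6]
orientation: [-3.117, -0.255, 0.001]
force: [0.1, 0.6, 0.1]
gripper_width: 59.6
grasp_force: 0.0
```

Emit:
servo_tool(targets=[{"dp":[-0.0012,0.0051,0],"roll":-0.5},{"dp":[-0.0012,0.0051,0],"roll":-0.5},{"dp":[0,0,0],"roll":0},{"dp":[0,0,0],"roll":0}])

```text
t: 3.03
tcp_pos: [594.5, 184.7, 26.3]
orientation: [-3.11, -0.252, 0.002]
force: [-0.0, -0.2, -0.2]
gripper_width: 59.8
grasp_force: 0.0
```

Run:
```python
from h import *
s=ctrl.state(); print({k:np.round(v,3) for k,v in s.items()})
```

```text
{'t': np.float64(3.033), 'joint_pos': array([ 0.161,  0.558, -0.176,  0.837,  0.022,  3.141]), 'joint_vel': array([-0.   ,  0.002, -0.001, -0.   , -0.003, -0.001]), 'effort': array([-2.1000e-02, -8.3837e+01,  3.2313e+01,  1.0000e-02,  1.0800e-01,
       -0.0000e+00]), 'tcp_pos': array([594.502, 184.741,  26.344]), 'orientation': array([-3.11e+00, -2.52e-01,  2.00e-03]), 'force': array([-0.009, -0.246, -0.167]), 'moment': array([-0.034, -0.001,  0.047]), 'grasp_force': np.float64(0.0), 'gripper_width': np.float64(59.813)}
```

Joint 6 is at its limit, so I'm raising the arm and turning the tool half a turn, which gives the same grasp.

Emit:
servo_tool(targets=[{"dp":[0,0,0.02],"roll":0},{"dp":[0,0,0.03],"roll":7.16},{"dp":[0,0,0.03],"roll":7.16},{"dp":[0,0,0],"roll":7.16},{"dp":[0,0,0],"roll":7.16}])

```text
t: 3.45
tcp_pos: [595.4, 184.9, 108.1]
orientation: [-2.949, -1.023, 0.006]
force: [-0.7, -0.5, -0.1]
gripper_width: 59.3
grasp_force: 0.0
```

Emit:
servo_tool(targets=[{"dp":[0,0,0],"roll":7.16},{"dp":[0,0,0],"roll":7.16},{"dp":[0,0,0],"roll":7.16},{"dp":[0,0,0],"roll":7.16},{"dp":[0,0,0],"roll":7.16}])

```text
t: 3.87
tcp_pos: [594.4, 184.7, 106.1]
orientation: [-2.494, -1.882, 0.021]
force: [-1.2, 0.9, -0.6]
gripper_width: 59.8
grasp_force: 0.0
```

Emit:
servo_tool(targets=[{"dp":[0,0,0],"roll":7.16},{"dp":[0,0,0],"roll":7.16},{"dp":[0,0,0],"roll":7.16},{"dp":[0,0,0],"roll":7.16},{"dp":[0,0,0],"roll":7.16}])

```text
t: 4.28
tcp_pos: [594.4, 184.7, 106.1]
orientation: [-1.798, -2.561, 0.028]
force: [-0.1, -0.9, 0.6]
gripper_width: 59.7
grasp_force: 0.0
```

Emit:
servo_tool(targets=[{"dp":[0,0,0],"roll":7.16},{"dp":[0,0,0],"roll":7.16},{"dp":[0,0,0],"roll":7.16},{"dp":[0,0,0],"roll":7.16},{"dp":[0,0,0],"roll":7.16}])

```text
t: 4.7
tcp_pos: [594.4, 184.7, 106.1]
orientation: [-0.925, -2.995, 0.033]
force: [0.7, -0.2, 0.6]
gripper_width: 59.7
grasp_force: 0.0
```

Emit:
servo_tool(targets=[{"dp":[0,0,0],"roll":7.16},{"dp":[0,0,0],"roll":7.16},{"dp":[0,0,0],"roll":7.16},{"dp":[0,0,0],"roll":7.16},{"dp":[0,0,0],"roll":7.16}])

```text
t: 5.12
tcp_pos: [594.4, 184.7, 106.1]
orientation: [-0.04, 3.141, -0.034]
force: [0.7, 0.9, 0.2]
gripper_width: 59.7
grasp_force: 0.0
```

Emit:
servo_tool(targets=[{"dp":[0,0,0],"roll":7.16},{"dp":[0,0,0],"roll":0},{"dp":[0,0,0],"roll":0}])

```text
t: 5.37
tcp_pos: [594.3, 184.7, 106.1]
orientation: [-0.22, 3.132, -0.034]
force: [-1.3, -0.8, 0.4]
gripper_width: 60.1
grasp_force: 0.0
```

The turn is done, leaving a 1.2° tilt, which is acceptable. Now I'll centre over the blade and descend.

Emit:
servo_tool(targets=[{"dp":[-0.0006,0.0046,-0.02],"roll":0.3},{"dp":[-0.0006,0.0046,-0.02],"roll":0},{"dp":[0,0,-0.025],"roll":0},{"dp":[0,0,-0.02],"roll":0},{"dp":[0,0,0],"roll":0}])

```text
t: 5.78
tcp_pos: [591.1, 193.6, 17.5]
orientation: [0.228, -3.13, 0.035]
force: [-0.8, 0.7, -0.6]
gripper_width: 59.9
grasp_force: 0.0
```

Emit:
servo_tool(targets=[{"dp":[0,0,-0.005],"roll":0},{"dp":[0,0,-0.003],"roll":0},{"dp":[0,0,-0.002],"roll":0},{"dp":[0,0,0],"roll":0}])

```text
t: 6.12
tcp_pos: [593.6, 194.0, 11.6]
orientation: [-0.233, 3.13, -0.034]
force: [-0.9, -0.5, -0.1]
gripper_width: 59.8
grasp_force: 0.0
```

Emit:
servo_tool(targets=[{"dp":[0,0,-0.0015],"roll":0},{"dp":[0,0,0],"roll":0},{"dp":[0,0,0],"roll":0},{"dp":[0,0,0],"roll":0},{"dp":[0,0,0],"roll":0}], claw=-0.3)

```text
t: 6.53
tcp_pos: [593.4, 194.0, 10.3]
orientation: [-0.234, 3.13, -0.034]
force: [-2.5, 0.2, 6.7]
gripper_width: 32.7
grasp_force: 58.9
```

Run:
```python
from h import *
b=cap('scene')['color'][205:275,305:375]
cv2.imwrite('pics/g2.png',cv2.resize(b,None,fx=8,fy=8,interpolation=cv2.INTER_CUBIC))
s=ctrl.state(); print(s['force'],s['moment'],s['gripper_width'],s['grasp_force'],s['tcp_pos'])
```

```text
[-2.55774114  0.44444231  7.77221039] [ 0.04537786  0.44756547 -0.03872652] 33.3278344776882 58.91789719462395 [593.41193941 194.05805717  10.33929463]
```

View pics/g2.png

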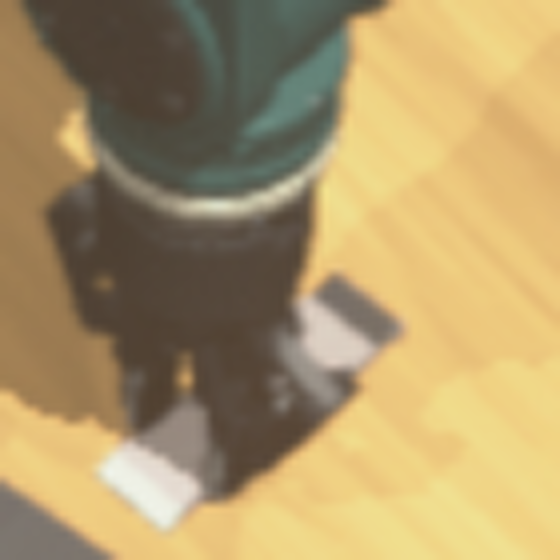

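The picture shows the fingers straddling the blade ahead of its middle, with the bevel and heel sticking out. I'll lift it.

Emit:
servo_tool(targets=[{"dp":[0,0,0.003],"roll":0},{"dp":[0,0,0.012],"roll":0},{"dp":[0,0,0.025],"roll":0},{"dp":[0,0,0.035],"roll":0},{"dp":[0,0,0.0],"roll":0}])

```text
t: 7.0
tcp_pos: [595.6, 194.4, 90.3]
orientation: [-0.234, 3.124, -0.033]
force: [0.7, 0.4, -0.5]
gripper_width: 32.9
grasp_force: 60.2
```

Run:
```python
from h import *
c=cap('scene');W=world(c);b=c['color'][185:265,300:380]
s=ctrl.state(); print(s['force'],s['moment'],s['gripper_width'],s['grasp_force'],s['tcp_pos'],s['orientation'])
ok=(c['range_z']>0)&(W[...,2]>60)&(W[...,2]<95)&(np.hypot(W[...,0]-560,W[...,1]-189)<90)
hs=cv2.cvtColor(c['color'],cv2.COLOR_BGR2HSV); 
m=ok&(c['color'].mean(2)>110)
Q=W[m]; print(len(Q)); ax=np.array([np.cos(np.radians(8.5)),np.sin(np.radians(8.5)),0]); t=(Q-s['tcp_pos'])@ax
for lo,hi in((-110,-85),(-85,-65),(-65,-40),(-40,-20),(0,20),(20,45)):
    k=(t>lo)&(t<hi); print(lo,hi,k.sum(),Q[k].mean(0) if k.any() else '')
print(t.min(),t.max(),np.percentile(Q[:,2],[5,50,95]))
cv2.imwrite('pics/g3.png',cv2.resize(b,None,fx=7,fy=7,interpolation=cv2.INTER_CUBIC))
```

```text
[-0.66707407  0.52063209 -3.19263858] [ 0.02933061 -0.04827313 -0.01600199] 33.19786211181029 60.07968091405928 [594.95882872 194.29901153  87.70882858] [-0.23386697  3.12555282 -0.03290577]
262
-110 -85 53 [503.20485341 183.20627366  83.91940594]
-85 -65 42 [516.96458912 186.56175216  84.65461826]
-65 -40 3 [548.42991121 190.18884475  85.73944682]
-40 -20 0 
0 20 81 [605.26744479 198.4523764   87.49168008]
20 45 50 [620.0381542  200.64344214  85.39484064]
-101.6036326882202 31.449634108115347 [81.49584349 85.8307798  90.19085588]
```

View pics/g3.png

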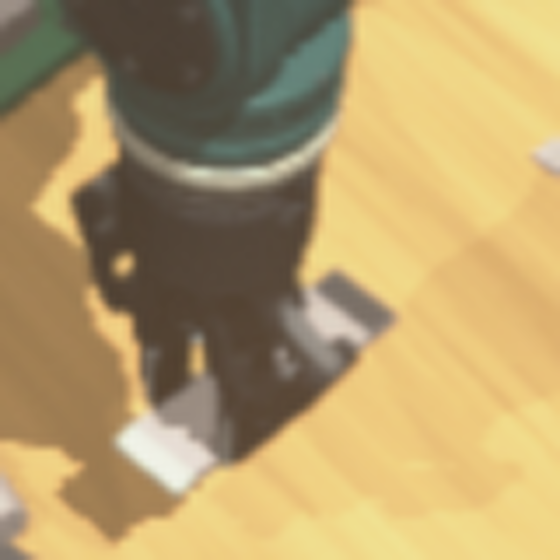

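The blade is held firmly at x ≈ 34 of the blade. Next I'll carry it to just above the holder's open side.

Emit:
servo_tool(targets=[{"dp":[-0.001,-0.025,0],"roll":0.5},{"dp":[-0.001,-0.035,0],"roll":0.5},{"dp":[-0.001,-0.035,0],"roll":0.5},{"dp":[-0.001,-0.035,0],"roll":0.5},{"dp":[-0.001,-0.035,0],"roll":0.6}])

```text
t: 7.47
tcp_pos: [587.3, 27.5, 83.6]
orientation: [-0.307, 3.125, -0.034]
force: [1.5, 0.3, -2.6]
gripper_width: 33.2
grasp_force: 60.2
```

Emit:
servo_tool(targets=[{"dp":[-0.001,-0.035,0],"roll":0},{"dp":[-0.001,-0.03,0],"roll":0},{"dp":[-0.001,-0.02,0],"roll":0},{"dp":[0,0,0],"roll":0},{"dp":[0,0,0],"roll":0}])

```text
t: 7.88
tcp_pos: [584.6, -57.0, 83.7]
orientation: [-0.302, 3.126, -0.033]
force: [0.2, 0.4, -2.4]
gripper_width: 32.7
grasp_force: 60.2
```

Emit:
servo_tool(targets=[{"dp":[0.0025,-0.0137,0],"roll":0.15},{"dp":[0,0,-0.012],"roll":0},{"dp":[0,0,-0.015],"roll":0},{"dp":[0,0,-0.009],"roll":0},{"dp":[0,0,0],"roll":0}])

```text
t: 8.3
tcp_pos: [586.6, -69.1, 46.5]
orientation: [0.311, -3.125, 0.032]
force: [-0.3, -0.3, -1.8]
gripper_width: 32.7
grasp_force: 60.2
```

Run:
```python
from h import *
s=ctrl.state(); print(s['force'],s['tcp_pos'],s['orientation'],s['moment'])
a=cap('top')['color'][165:245,345:445];b=cap('scene')['color'][145:225,240:340]
cv2.imwrite('pics/p1.png',cv2.resize(np.hstack([a,b]),None,fx=4,fy=4,interpolation=cv2.INTER_CUBIC))
```

```text
[-0.34381907 -0.29847664 -1.811705  ] [586.55152906 -69.06497206  46.45489975] [ 0.310995   -3.12510012  0.03203038] [ 0.09049321 -0.04426385  0.00873082]
```

View pics/p1.png

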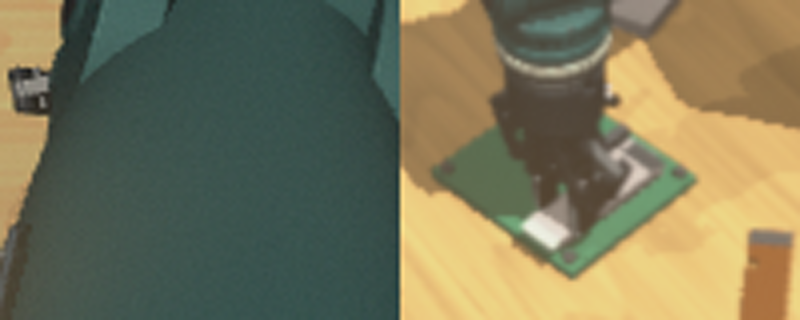

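The picture shows the blade above the bed and clear of the fence. Now I'll lower it gently.

Emit:
servo_tool(targets=[{"dp":[0,0,-0.0015],"roll":0},{"dp":[0,0,-0.001],"roll":0},{"dp":[0,0,0],"roll":0}])

```text
t: 8.65
tcp_pos: [587.9, -69.7, 46.3]
orientation: [-0.31, 3.123, -0.034]
force: [0.5, -0.1, -1.0]
gripper_width: 33.0
grasp_force: 60.2
```

Emit:
servo_tool(targets=[{"dp":[0,0,-0.001],"roll":0},{"dp":[0,0,0],"roll":0}])

```text
t: 8.82
tcp_pos: [587.7, -69.8, 45.1]
orientation: [-0.309, 3.124, -0.034]
force: [0.1, 0.1, -2.6]
gripper_width: 32.8
grasp_force: 60.2
```

Emit:
servo_tool(targets=[{"dp":[0,0,-0.0005],"roll":0},{"dp":[0,0,0],"roll":0}])

```text
t: 8.98
tcp_pos: [587.7, -69.8, 44.5]
orientation: [-0.309, 3.124, -0.034]
force: [-0.2, -0.2, -2.1]
gripper_width: 33.1
grasp_force: 60.3
```

Emit:
servo_tool(targets=[{"dp":[0,0,-0.001],"roll":0},{"dp":[0,0,0],"roll":0}])

```text
t: 9.15
tcp_pos: [587.7, -69.8, 43.4]
orientation: [-0.31, 3.124, -0.034]
force: [0.4, -0.2, -1.6]
gripper_width: 33.0
grasp_force: 60.4
```

Emit:
servo_tool(targets=[{"dp":[0,0,-0.0005],"roll":0},{"dp":[0,0,0],"roll":0}])

```text
t: 9.32
tcp_pos: [587.7, -69.8, 43.0]
orientation: [-0.309, 3.124, -0.034]
force: [0.8, -0.1, -1.6]
gripper_width: 33.2
grasp_force: 60.4
```

Emit:
servo_tool(targets=[{"dp":[0,0,-0.0005],"roll":0},{"dp":[0,0,0],"roll":0}])

```text
t: 9.48
tcp_pos: [587.7, -69.8, 42.5]
orientation: [-0.31, 3.124, -0.034]
force: [-0.2, -0.0, -1.4]
gripper_width: 33.0
grasp_force: 60.4
```

Emit:
servo_tool(targets=[{"dp":[0,0,-0.0005],"roll":0},{"dp":[0,0,0],"roll":0}])

```text
t: 9.65
tcp_pos: [587.7, -69.8, 42.4]
orientation: [-0.31, 3.124, -0.034]
force: [-0.9, 0.6, 4.9]
gripper_width: 32.6
grasp_force: 61.4
```

Bed contact is at TCP z 42.4. I'm easing off slightly and sliding toward the fence (holder -y).

Emit:
servo_tool(targets=[{"dp":[0.0002,-0.001,0.0001],"roll":0},{"dp":[0,0,0],"roll":0}])

```text
t: 9.82
tcp_pos: [588.0, -70.7, 42.4]
orientation: [-0.31, 3.123, -0.033]
force: [-1.9, 2.7, 6.0]
gripper_width: 33.1
grasp_force: 61.6
```

Emit:
servo_tool(targets=[{"dp":[0.0001,-0.0005,0],"roll":0},{"dp":[0,0,0],"roll":0}])

```text
t: 9.98
tcp_pos: [588.1, -71.1, 42.3]
orientation: [-0.31, 3.123, -0.033]
force: [-0.8, 2.8, 6.0]
gripper_width: 32.8
grasp_force: 61.7
```

Emit:
servo_tool(targets=[{"dp":[0.0001,-0.0005,0],"roll":0},{"dp":[0,0,0],"roll":0}])

```text
t: 10.15
tcp_pos: [588.2, -71.6, 42.4]
orientation: [-0.31, 3.123, -0.033]
force: [-1.5, 3.8, 5.0]
gripper_width: 33.1
grasp_force: 61.7
```

Emit:
servo_tool(targets=[{"dp":[0.0001,-0.0003,0],"roll":0},{"dp":[0,0,0],"roll":0}])

```text
t: 10.32
tcp_pos: [588.3, -71.8, 42.4]
orientation: [-0.31, 3.123, -0.033]
force: [-1.9, 3.9, 6.0]
gripper_width: 33.1
grasp_force: 61.7
```

Emit:
servo_tool(targets=[{"dp":[0.0001,-0.0005,0.0002],"roll":0},{"dp":[0,0,0],"roll":0}])

```text
t: 10.48
tcp_pos: [588.4, -72.6, 42.4]
orientation: [-0.31, 3.124, -0.034]
force: [-1.7, 2.0, 2.3]
gripper_width: 33.1
grasp_force: 61.3
```

Emit:
servo_tool(targets=[{"dp":[0.0001,-0.0005,0],"roll":0},{"dp":[0,0,0],"roll":0}])

```text
t: 10.65
tcp_pos: [588.5, -73.1, 42.4]
orientation: [-0.31, 3.124, -0.034]
force: [-1.0, 2.4, 4.5]
gripper_width: 33.1
grasp_force: 61.4
```

Emit:
servo_tool(targets=[{"dp":[0.0001,-0.0003,0],"roll":0},{"dp":[0,0,0],"roll":0}])

```text
t: 10.82
tcp_pos: [588.5, -73.3, 42.4]
orientation: [-0.31, 3.124, -0.034]
force: [-0.7, 2.6, 4.8]
gripper_width: 32.9
grasp_force: 61.5
```

Emit:
servo_tool(targets=[{"dp":[0.0001,-0.0003,0],"roll":0},{"dp":[0,0,0],"roll":0}])

```text
t: 10.98
tcp_pos: [588.6, -73.7, 42.4]
orientation: [-0.31, 3.124, -0.034]
force: [-0.4, 3.2, 4.8]
gripper_width: 32.5
grasp_force: 61.6
```

Emit:
servo_tool(targets=[{"dp":[0.0001,-0.0003,0.0001],"roll":0},{"dp":[0,0,0],"roll":0}])

```text
t: 11.15
tcp_pos: [588.7, -74.0, 42.4]
orientation: [-0.31, 3.124, -0.034]
force: [0.0, 2.6, 3.5]
gripper_width: 33.2
grasp_force: 61.3
```

Emit:
servo_tool(targets=[{"dp":[0.0001,-0.0003,0],"roll":0},{"dp":[0,0,0],"roll":0}])

```text
t: 11.32
tcp_pos: [588.8, -74.3, 42.4]
orientation: [-0.31, 3.124, -0.034]
force: [-0.5, 2.4, 4.4]
gripper_width: 32.9
grasp_force: 61.3
```

Emit:
servo_tool(targets=[{"dp":[0.0001,-0.0003,0],"roll":0},{"dp":[0,0,0],"roll":0}])

```text
t: 11.48
tcp_pos: [588.8, -74.6, 42.4]
orientation: [-0.309, 3.124, -0.034]
force: [-0.9, 2.7, 4.0]
gripper_width: 33.3
grasp_force: 61.3
```

Emit:
servo_tool(targets=[{"dp":[0.0001,-0.0003,0],"roll":0},{"dp":[0,0,0],"roll":0}])

```text
t: 11.65
tcp_pos: [589.0, -74.9, 42.4]
orientation: [-0.309, 3.124, -0.034]
force: [-0.1, 1.9, 4.2]
gripper_width: 32.9
grasp_force: 61.3
```

```bash
cat > st.py <<'E'
from h import *
s=ctrl.state(); e=s['tcp_pos'][:2]-[550,-89.3]; c,q=np.cos(np.radians(11.2)),np.sin(np.radians(11.2)); F=s['force']; o=s['orientation']
print('holder xy',(c*e[0]+q*e[1]).round(2),(-q*e[0]+c*e[1]).round(2),'z',s['tcp_pos'][2].round(2),'F h',(c*F[0]+q*F[1]).round(1),(-q*F[0]+c*F[1]).round(1),F[2].round(1),'M',s['moment'].round(2),'yaw',np.degrees(2*np.arctan(-o[0]/o[1])).round(2))
E
python3 st.py
```

```text
holder xy 41.0 6.54 z 42.41 F h 0.3 1.8 4.2 M [ 0.58  0.19 -0.12] yaw 11.31
```

Emit:
servo_tool(targets=[{"dp":[0.0001,-0.0005,0],"roll":0},{"dp":[0,0,0],"roll":0}])

```text
t: 11.82
tcp_pos: [589.1, -75.4, 42.4]
orientation: [-0.309, 3.124, -0.034]
force: [-1.7, 2.7, 3.5]
gripper_width: 32.8
grasp_force: 61.3
```

Emit:
servo_tool(targets=[{"dp":[0.0001,-0.0003,0],"roll":0},{"dp":[0,0,0],"roll":0}])

```text
t: 11.98
tcp_pos: [589.1, -75.6, 42.4]
orientation: [-0.31, 3.124, -0.034]
force: [-1.5, 2.9, 3.8]
gripper_width: 32.7
grasp_force: 61.4
```

Emit:
servo_tool(targets=[{"dp":[0.0001,-0.0003,0],"roll":0},{"dp":[0,0,0],"roll":0}])

```text
t: 12.15
tcp_pos: [589.2, -76.0, 42.4]
orientation: [-0.309, 3.124, -0.034]
force: [-1.5, 3.9, 4.6]
gripper_width: 32.7
grasp_force: 61.4
```

Emit:
servo_tool(targets=[{"dp":[0.0001,-0.0003,0],"roll":0},{"dp":[0,0,0],"roll":0}])

```text
t: 12.32
tcp_pos: [589.3, -76.3, 42.4]
orientation: [-0.309, 3.124, -0.034]
force: [-3.1, 3.9, 4.3]
gripper_width: 33.2
grasp_force: 61.5
```

```bash
python3 st.py
```

```text
holder xy 41.06 5.17 z 42.37 F h -2.3 4.5 4.3 M [ 0.76  0.52 -0.17] yaw 11.31
```

Emit:
servo_tool(targets=[{"dp":[-0.0005,-0.0001,0],"roll":0},{"dp":[0,0,0],"roll":0}])

```text
t: 12.48
tcp_pos: [589.1, -76.6, 42.4]
orientation: [-0.309, 3.124, -0.035]
force: [1.1, 2.1, 2.9]
gripper_width: 32.7
grasp_force: 61.0
```

Emit:
servo_tool(targets=[{"dp":[0.0001,-0.0003,0],"roll":0},{"dp":[0,0,0],"roll":0}])

```text
t: 12.65
tcp_pos: [589.1, -76.8, 42.4]
orientation: [-0.309, 3.124, -0.034]
force: [-1.0, 1.5, 1.9]
gripper_width: 32.6
grasp_force: 61.0
```

```bash
python3 st.py
```

```text
holder xy 40.8 4.64 z 42.42 F h -0.7 1.7 1.9 M [ 0.38  0.02 -0.05] yaw 11.31
```

Force dropped, so I'll continue inward.

Emit:
servo_tool(targets=[{"dp":[0.0001,-0.0004,0],"roll":0},{"dp":[0,0,0],"roll":0}])

```text
t: 12.82
tcp_pos: [589.2, -77.2, 42.4]
orientation: [-0.309, 3.124, -0.034]
force: [1.0, 1.3, 2.1]
gripper_width: 33.0
grasp_force: 61.0
```

Emit:
servo_tool(targets=[{"dp":[0.0001,-0.0004,0],"roll":0},{"dp":[0,0,0],"roll":0}])

```text
t: 12.98
tcp_pos: [589.2, -77.6, 42.4]
orientation: [-0.309, 3.124, -0.034]
force: [-0.3, 1.6, 1.5]
gripper_width: 32.8
grasp_force: 61.0
```

Emit:
servo_tool(targets=[{"dp":[0.0001,-0.0004,0],"roll":0},{"dp":[0,0,0],"roll":0}])

```text
t: 13.15
tcp_pos: [589.3, -77.9, 42.4]
orientation: [-0.309, 3.124, -0.034]
force: [-0.1, 2.7, 2.2]
gripper_width: 33.1
grasp_force: 61.0
```

```bash
python3 st.py
```

```text
holder xy 40.72 3.53 z 42.39 F h 0.4 2.7 2.2 M [ 0.35  0.   -0.08] yaw 11.31
```

Emit:
servo_tool(targets=[{"dp":[0.0001,-0.0005,0],"roll":0},{"dp":[0,0,0],"roll":0}])

```text
t: 13.32
tcp_pos: [589.4, -78.4, 42.4]
orientation: [-0.309, 3.124, -0.034]
force: [-0.3, 2.4, 1.8]
gripper_width: 32.9
grasp_force: 61.1
```

Emit:
servo_tool(targets=[{"dp":[0.0001,-0.0005,0],"roll":0},{"dp":[0,0,0],"roll":0}])

```text
t: 13.48
tcp_pos: [589.5, -78.9, 42.4]
orientation: [-0.309, 3.124, -0.034]
force: [-0.3, 1.5, 2.3]
gripper_width: 32.8
grasp_force: 61.1
```

Emit:
servo_tool(targets=[{"dp":[0.0001,-0.0005,0],"roll":0},{"dp":[0,0,0],"roll":0}])

```text
t: 13.65
tcp_pos: [589.6, -79.4, 42.4]
orientation: [-0.309, 3.124, -0.034]
force: [-1.0, 1.6, 2.0]
gripper_width: 32.6
grasp_force: 61.1
```

```bash
python3 st.py
```

```text
holder xy 40.73 1.99 z 42.38 F h -0.7 1.8 2.0 M [ 0.4   0.07 -0.03] yaw 11.31
```

Emit:
servo_tool(targets=[{"dp":[0.0001,-0.0004,0],"roll":0},{"dp":[0,0,0],"roll":0}])

```text
t: 13.82
tcp_pos: [589.7, -79.8, 42.4]
orientation: [-0.31, 3.124, -0.034]
force: [-1.0, 1.7, 1.9]
gripper_width: 32.8
grasp_force: 61.1
```

Emit:
servo_tool(targets=[{"dp":[0.0001,-0.0003,0],"roll":0},{"dp":[0,0,0],"roll":0}])

```text
t: 13.98
tcp_pos: [589.8, -80.1, 42.4]
orientation: [-0.309, 3.124, -0.034]
force: [-0.4, 1.9, 1.8]
gripper_width: 32.9
grasp_force: 61.1
```

Emit:
servo_tool(targets=[{"dp":[0.0001,-0.0003,0],"roll":0},{"dp":[0,0,0],"roll":0}])

```text
t: 14.15
tcp_pos: [589.9, -80.4, 42.4]
orientation: [-0.31, 3.124, -0.034]
force: [-0.8, 2.1, 3.0]
gripper_width: 32.7
grasp_force: 61.1
```

Emit:
servo_tool(targets=[{"dp":[0.0,-0.0003,0],"roll":0},{"dp":[0,0,0],"roll":0}])

```text
t: 14.32
tcp_pos: [589.9, -80.5, 42.4]
orientation: [-0.31, 3.124, -0.033]
force: [-1.0, 3.9, 2.3]
gripper_width: 32.7
grasp_force: 61.2
```

```bash
python3 st.py
```

```text
holder xy 40.81 0.86 z 42.39 F h -0.3 4.0 2.3 M [ 0.75  0.11 -0.13] yaw 11.32
```

Emit:
servo_tool(targets=[{"dp":[0.0,-0.0002,0],"roll":0},{"dp":[0,0,0],"roll":0},{"dp":[0,0,0],"roll":0}])

```text
t: 14.57
tcp_pos: [589.9, -80.6, 42.4]
orientation: [-0.31, 3.124, -0.033]
force: [-0.9, 6.1, 2.3]
gripper_width: 32.9
grasp_force: 61.2
```

```bash
python3 st.py
```

```text
holder xy 40.84 0.78 z 42.42 F h 0.3 6.1 2.3 M [ 1.11  0.03 -0.13] yaw 11.32
```

Emit:
servo_tool(targets=[{"dp":[0.0,-0.0002,0],"roll":0},{"dp":[0,0,0],"roll":0},{"dp":[0,0,0],"roll":0}])

```text
t: 14.82
tcp_pos: [589.9, -80.7, 42.4]
orientation: [-0.31, 3.124, -0.033]
force: [-0.5, 5.2, 2.9]
gripper_width: 32.5
grasp_force: 61.3
```

```bash
python3 st.py
```

```text
holder xy 40.8 0.7 z 42.39 F h 0.5 5.2 2.9 M [ 1.29 -0.05 -0.18] yaw 11.33
```

Fence contact is felt mainly at its front end. I'll align the yaw in small steps while watching the moment.

Emit:
servo_tool(targets=[{"dp":[0.0,0.0001,0],"roll":0.2},{"dp":[0,0,0],"roll":0},{"dp":[0,0,0],"roll":0}])

```text
t: 15.07
tcp_pos: [589.9, -80.7, 42.4]
orientation: [-0.315, 3.123, -0.033]
force: [-0.6, 5.9, 2.7]
gripper_width: 32.9
grasp_force: 61.3
```

```bash
python3 st.py
```

```text
holder xy 40.83 0.72 z 42.37 F h 0.6 5.9 2.7 M [ 1.18 -0.01 -0.34] yaw 11.52
```

Emit:
servo_tool(targets=[{"dp":[0.0,0.0001,0],"roll":0.2},{"dp":[0,0,0],"roll":0},{"dp":[0,0,0],"roll":0}])

```text
t: 15.32
tcp_pos: [589.9, -80.6, 42.4]
orientation: [-0.32, 3.123, -0.033]
force: [-0.5, 5.8, 1.6]
gripper_width: 33.0
grasp_force: 61.3
```

```bash
python3 st.py
```

```text
holder xy 40.83 0.74 z 42.39 F h 0.7 5.8 1.6 M [ 1.07 -0.02 -0.33] yaw 11.71
```

The moment suggests contact along the fence. I'm releasing the blade and backing up.

Emit:
servo_tool(targets=[{"dp":[0,0,0],"roll":0},{"dp":[0,0,0],"roll":0},{"dp":[0,0,0],"roll":0}], claw=0.2)

```text
t: 15.57
tcp_pos: [589.9, -81.2, 42.3]
orientation: [-0.32, 3.123, -0.035]
force: [0.4, -0.4, -0.7]
gripper_width: 51.3
grasp_force: 0.0
```

```bash
python3 st.py
```

```text
holder xy 40.72 0.23 z 42.33 F h 0.3 -0.4 -0.7 M [ 0.02  0.04 -0.03] yaw 11.71
```

Emit:
servo_tool(targets=[{"dp":[0,0,0.01],"roll":0},{"dp":[0,0,0.03],"roll":0},{"dp":[0,0,0.035],"roll":0},{"dp":[0,0,0.035],"roll":0},{"dp":[0,0,0.025],"roll":0}])

```text
t: 15.98
tcp_pos: [590.2, -81.1, 181.3]
orientation: [-0.32, 3.12, -0.036]
force: [0.8, 0.6, 1.2]
gripper_width: 51.1
grasp_force: 0.0
```

Emit:
servo_tool(targets=[{"dp":[-0.0195,-0.0128,0],"roll":0},{"dp":[-0.0195,-0.0128,0],"roll":0},{"dp":[-0.0195,-0.0128,0],"roll":0},{"dp":[-0.0195,-0.0128,0],"roll":0},{"dp":[0,0,0],"roll":0}], claw=-1)

```text
t: 16.4
tcp_pos: [509.2, -133.5, 178.4]
orientation: [-0.318, 3.124, -0.035]
force: [0.8, -0.2, 0.8]
gripper_width: 0.3
grasp_force: 0.0
```

```bash
python3 st.py
python3 - <<'E'
from h import *
c=cap('scene')
S=8;u0,v0=250,150;b=cv2.resize(c['color'][v0:v0+65,u0:u0+75],None,fx=S,fy=S,interpolation=cv2.INTER_CUBIC); q=b.copy()
a=np.radians(11.2);R=np.array([[np.cos(a),np.sin(a),0],[-np.sin(a),np.cos(a),0],[0,0,1]])
def dr(P,col):
    p=((proj(c,np.array(P,float)@R+[549.3,-88.3,0])-[u0,v0]+.5)*S).round().astype(np.int32); cv2.polylines(b,[p],True,col,1)
x=6; dr([(x-65,-18,38),(x+65,-18,36),(x+65,18,36),(x-65,18,38)],(0,0,255))
dr([(-66,-18,44),(-4,-18,44),(-4,-28,44),(-66,-28,44)],(0,255,255))
cv2.imwrite('pics/s1.png',np.vstack([q[:300],b[:300]])[:600] if 0 else cv2.resize(np.hstack([q,b]),(800,347)))
E
```

```text
holder xy -48.59 -35.46 z 178.44 F h 0.8 -0.3 0.8 M [ 0.07 -0.    0.01] yaw 11.62
```

View pics/s1.png

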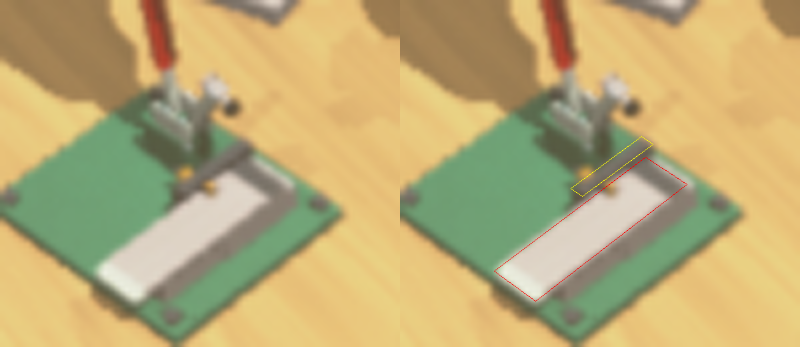

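The picture shows the blade flat on the bed against the fence, with the brass pin at (208,187) in its notch and the red handle upright. This was my tenth and last picture. Next is the clamp handle: descending beside its +y face.

Emit:
servo_tool(targets=[{"dp":[0.0026,0.0005,-0.01],"roll":0},{"dp":[0,0,-0.02],"roll":0},{"dp":[0,0,-0.012],"roll":0},{"dp":[0,0,0],"roll":0}])

```text
t: 16.78
tcp_pos: [514.1, -130.6, 132.8]
orientation: [0.322, -3.124, 0.031]
force: [0.0, -0.2, 0.3]
gripper_width: -0.2
grasp_force: 0.0
```

Emit:
servo_tool(targets=[{"dp":[0.002,-0.01,0],"roll":0},{"dp":[0,0,0],"roll":0}])

```text
t: 16.95
tcp_pos: [517.7, -142.8, 135.9]
orientation: [-0.321, 3.122, -0.035]
force: [0.6, 0.3, 0.3]
gripper_width: 0.2
grasp_force: 0.0
```

Emit:
servo_tool(targets=[{"dp":[0.001,-0.005,0],"roll":0},{"dp":[0,0,0],"roll":0}])

```text
t: 17.12
tcp_pos: [518.2, -147.6, 136.0]
orientation: [-0.32, 3.122, -0.035]
force: [-0.1, -0.0, -0.4]
gripper_width: -0.0
grasp_force: 0.0
```

Emit:
servo_tool(targets=[{"dp":[0.001,-0.005,0],"roll":0},{"dp":[0,0,0],"roll":0}])

```text
t: 17.28
tcp_pos: [518.8, -152.3, 135.7]
orientation: [-0.32, 3.122, -0.035]
force: [0.5, 0.1, -0.1]
gripper_width: 0.3
grasp_force: 0.0
```

```bash
python3 st.py
```

```text
holder xy -42.82 -55.77 z 135.69 F h 0.5 0.0 -0.1 M [0.04 0.02 0.01] yaw 11.69
```

Emit:
servo_tool(targets=[{"dp":[-0.0025,-0.004,0],"roll":0},{"dp":[0,0,0],"roll":0}])

```text
t: 17.45
tcp_pos: [515.7, -156.0, 135.5]
orientation: [-0.32, 3.123, -0.034]
force: [-0.5, -0.3, 0.1]
gripper_width: -0.1
grasp_force: 0.0
```

Emit:
servo_tool(targets=[{"dp":[0.0005,-0.004,0],"roll":0},{"dp":[0,0,0],"roll":0}])

```text
t: 17.62
tcp_pos: [516.3, -159.7, 135.3]
orientation: [-0.32, 3.123, -0.033]
force: [0.5, 1.3, 1.3]
gripper_width: -0.5
grasp_force: 0.6
```

Emit:
servo_tool(targets=[{"dp":[0.0008,-0.004,0],"roll":0},{"dp":[0,0,0],"roll":0}])

```text
t: 17.78
tcp_pos: [517.1, -163.7, 135.2]
orientation: [-0.32, 3.123, -0.033]
force: [-0.9, 1.7, -1.0]
gripper_width: -0.3
grasp_force: 1.1
```

Emit:
servo_tool(targets=[{"dp":[0.0008,-0.004,0],"roll":0},{"dp":[0,0,0],"roll":0}])

```text
t: 17.95
tcp_pos: [518.0, -167.9, 135.2]
orientation: [-0.32, 3.123, -0.034]
force: [-1.3, 2.1, -0.4]
gripper_width: -0.1
grasp_force: 1.0
```

```bash
python3 st.py
```

```text
holder xy -46.62 -70.89 z 135.21 F h -0.8 2.3 -0.4 M [ 0.46  0.21 -0.02] yaw 11.71
```

The handle is turning at about 2 N. I'll follow its arc over and down.

Emit:
servo_tool(targets=[{"dp":[0.0009,-0.0046,-0.0005],"roll":0},{"dp":[0.0009,-0.0046,-0.0005],"roll":0},{"dp":[0.0009,-0.0046,-0.0005],"roll":0},{"dp":[0,0,0],"roll":0}])

```text
t: 18.28
tcp_pos: [521.0, -182.3, 133.8]
orientation: [-0.32, 3.123, -0.034]
force: [-0.4, 0.6, -0.8]
gripper_width: 0.3
grasp_force: 0.3
```

Emit:
servo_tool(targets=[{"dp":[0.0008,-0.0041,-0.0018],"roll":0},{"dp":[0.0008,-0.0041,-0.0021],"roll":0},{"dp":[0.0008,-0.0041,-0.0023],"roll":0},{"dp":[0.0008,-0.0041,-0.0026],"roll":0},{"dp":[0,0,0],"roll":0}])

```text
t: 18.7
tcp_pos: [524.2, -198.6, 124.7]
orientation: [-0.319, 3.123, -0.034]
force: [0.4, 0.2, 0.6]
gripper_width: 0.2
grasp_force: 0.4
```

```bash
python3 st.py
```

```text
holder xy -46.54 -102.25 z 124.66 F h 0.4 0.2 0.6 M [ 0.15 -0.03  0.  ] yaw 11.68
```

Emit:
servo_tool(targets=[{"dp":[0.0007,-0.0034,-0.0029],"roll":0},{"dp":[0.0007,-0.0034,-0.0031],"roll":0},{"dp":[0.0007,-0.0034,-0.0033],"roll":0},{"dp":[0.0006,-0.0033,-0.0035],"roll":0},{"dp":[0,0,0],"roll":0}])

```text
t: 19.12
tcp_pos: [526.8, -212.0, 111.6]
orientation: [-0.32, 3.123, -0.034]
force: [-0.8, -0.8, 1.2]
gripper_width: 0.1
grasp_force: 0.2
```

Emit:
servo_tool(targets=[{"dp":[0.0005,-0.0028,-0.0037],"roll":0},{"dp":[0.0005,-0.0026,-0.004],"roll":0},{"dp":[0.0005,-0.0024,-0.004],"roll":0},{"dp":[0.0005,-0.0021,-0.0042],"roll":0},{"dp":[0,0,0],"roll":0}])

```text
t: 19.53
tcp_pos: [528.6, -221.6, 95.5]
orientation: [-0.32, 3.123, -0.034]
force: [0.8, 0.7, 0.4]
gripper_width: -0.2
grasp_force: 0.0
```

```bash
python3 st.py
```

```text
holder xy -46.66 -125.59 z 95.51 F h 0.9 0.5 0.4 M [-0.03 -0.02 -0.08] yaw 11.7
```

```bash
cat > red.py <<'E'
from h import *
from fit_ray import *
a=np.radians(11.2);R=np.array([[np.cos(a),-np.sin(a),0],[np.sin(a),np.cos(a),0],[0,0,1]])
for n in('scene','top'):
    c=cap(n);W=world(c);hs=cv2.cvtColor(c['color'],cv2.COLOR_BGR2HSV).astype(int)
    m=((hs[...,0]<7)|(hs[...,0]>173))&(hs[...,1]>130)&(c['range_z']>0)&(np.hypot(W[...,0]-550,W[...,1]+150)<130)
    Q=(W[m]-[550,-89.3,0])@R; print(n,len(Q))
    if len(Q)>3: print(' med',np.median(Q,0).round(1),' lo',np.percentile(Q,5,0).round(1),' hi',np.percentile(Q,95,0).round(1)); d=Q[:,1:]-[-68,58]; print(' phi',np.degrees(np.arctan2(-d[:,0],d[:,1])).mean().round(1))
E
python3 red.py
```

```text
scene 30
 med [ -42.7 -108.5   79.6]  lo [ -47.4 -132.9   73.7]  hi [-39.8 -94.2  88.2]
 phi 61.6
top 0
```

The handle is at about 68°, so it is following. Continuing down.

Emit:
servo_tool(targets=[{"dp":[0.0003,-0.0017,-0.004],"roll":0},{"dp":[0.0003,-0.0014,-0.004],"roll":0},{"dp":[0.0002,-0.0011,-0.004],"roll":0},{"dp":[0,0,0],"roll":0}])

```text
t: 19.97
tcp_pos: [529.4, -225.5, 83.6]
orientation: [-0.32, 3.123, -0.033]
force: [-0.3, -0.3, -1.0]
gripper_width: -0.2
grasp_force: 0.0
```

Emit:
servo_tool(targets=[{"dp":[0.0001,-0.0008,-0.003],"roll":0},{"dp":[0.0001,-0.0006,-0.002],"roll":0},{"dp":[0,0,0],"roll":0}])

```text
t: 20.22
tcp_pos: [529.6, -226.7, 79.0]
orientation: [-0.32, 3.123, -0.033]
force: [0.0, 0.4, 0.5]
gripper_width: 0.2
grasp_force: 0.2
```

```bash
python3 st.py
```

```text
holder xy -46.65 -130.8 z 79.0 F h 0.1 0.3 0.5 M [ 0.05  0.01 -0.03] yaw 11.72
```

Emit:
servo_tool(targets=[{"dp":[0,0,-0.002],"roll":0},{"dp":[0,0,-0.0015],"roll":0},{"dp":[0,0,0],"roll":0}])

```text
t: 20.47
tcp_pos: [529.8, -227.1, 75.8]
orientation: [-0.32, 3.123, -0.035]
force: [-0.3, -1.4, 0.8]
gripper_width: 0.2
grasp_force: 0.7
```

Emit:
servo_tool(targets=[{"dp":[0,0,-0.001],"roll":0},{"dp":[0,0,-0.001],"roll":0},{"dp":[0,0,0],"roll":0}])

```text
t: 20.72
tcp_pos: [529.8, -227.2, 74.1]
orientation: [-0.32, 3.122, -0.036]
force: [0.1, -1.4, 3.7]
gripper_width: -0.1
grasp_force: 1.7
```

```bash
python3 st.py; python3 red.py
```

```text
holder xy -46.57 -131.39 z 74.1 F h -0.2 -1.4 3.7 M [-0.54  0.11 -0.01] yaw 11.7
scene 23
 med [ -43.2 -110.1   66.3]  lo [ -45.8 -149.2   59.6]  hi [-38.6 -99.   70.6]
 phi 80.0
top 0
```

Force is building to 3.7 N near the end of travel, so I'm continuing in small steps.

Emit:
servo_tool(targets=[{"dp":[0,0,-0.001],"roll":0},{"dp":[0,0,0],"roll":0}])

```text
t: 20.98
tcp_pos: [529.9, -227.1, 73.1]
orientation: [-0.32, 3.122, -0.035]
force: [-0.3, -4.1, 4.7]
gripper_width: -0.1
grasp_force: 2.4
```

Emit:
servo_tool(targets=[{"dp":[0,0,-0.001],"roll":0},{"dp":[0,0,0],"roll":0}])

```text
t: 21.15
tcp_pos: [529.9, -227.2, 72.2]
orientation: [-0.32, 3.122, -0.035]
force: [-1.7, -3.7, 5.5]
gripper_width: -0.0
grasp_force: 3.1
```

Emit:
servo_tool(targets=[{"dp":[0,0,-0.0005],"roll":0},{"dp":[0,0,0],"roll":0}])

```text
t: 21.32
tcp_pos: [529.9, -227.2, 71.9]
orientation: [-0.32, 3.122, -0.036]
force: [-2.5, -2.7, 9.2]
gripper_width: 0.0
grasp_force: 4.5
```

Emit:
servo_tool(targets=[{"dp":[0,0,-0.0005],"roll":0},{"dp":[0,0,0],"roll":0}])

```text
t: 21.48
tcp_pos: [530.0, -227.2, 71.8]
orientation: [-0.32, 3.122, -0.036]
force: [-3.5, -1.3, 14.0]
gripper_width: -0.2
grasp_force: 7.2
```

```bash
python3 st.py
```

```text
holder xy -46.42 -131.42 z 71.78 F h -3.7 -0.6 14.0 M [-0.47  0.67 -0.04] yaw 11.71
```

The steep rise in force is at the predicted level for the end stop. One more small push to confirm, then retreat.

Emit:
servo_tool(targets=[{"dp":[0,0,-0.0004],"roll":0},{"dp":[0,0,0],"roll":0}])

```text
t: 21.65
tcp_pos: [530.0, -227.3, 71.7]
orientation: [-0.32, 3.122, -0.036]
force: [-4.5, -1.0, 19.1]
gripper_width: 0.0
grasp_force: 9.5
```

Emit:
servo_tool(targets=[{"dp":[0,0,0.003],"roll":0},{"dp":[0,0,0.03],"roll":0},{"dp":[0,0,0.04],"roll":0},{"dp":[0,0,0.04],"roll":0},{"dp":[0,0,0.04],"roll":0}])

```text
t: 22.07
tcp_pos: [529.1, -226.1, 225.0]
orientation: [-0.321, 3.123, -0.032]
force: [0.9, -1.0, -0.5]
gripper_width: 0.1
grasp_force: 0.0
```

Emit:
servo_tool(targets=[{"dp":[-0.0352,-0.02,0.0],"roll":0},{"dp":[-0.035,-0.02,0],"roll":0},{"dp":[-0.035,-0.02,0],"roll":0},{"dp":[-0.03,-0.02,0],"roll":0},{"dp":[0,-0.02,0],"roll":0}])

```text
t: 22.48
tcp_pos: [390.3, -326.5, 223.8]
orientation: [-0.318, 3.124, -0.032]
force: [2.4, -1.0, 0.9]
gripper_width: -0.0
grasp_force: 0.0
```

```bash
python3 st.py; python3 red.py
python3 - <<'E'
from h import *
c=load('scene');W=world(c)
a=np.radians(11.2);R=np.array([[np.cos(a),-np.sin(a),0],[np.sin(a),np.cos(a),0],[0,0,1]])
Q=(W-[549.3,-88.3,0])@R; ok=(c['range_z']>0)&(np.abs(Q[...,1])<30)&(Q[...,0]>-75)&(Q[...,0]<85)
br=c['color'].min(2)
m=ok&(Q[...,2]>33)&(Q[...,2]<42)
P=Q[m]; print(len(P),P.min(0),P.max(0)); print(cv2.minAreaRect(P[:,:2].astype(np.float32)))
for lo in range(-60,75,15):
    k=(P[:,0]>lo)&(P[:,0]<lo+15); print(lo,k.sum(),P[k,1].min().round(1),P[k,1].max().round(1),np.median(P[k,2]).round(1))
E
```

```text
holder xy -202.72 -201.67 z 223.82 F h 2.1 -1.4 0.9 M [-0.06 -0.1  -0.07] yaw 11.63
scene 43
 med [ -43.8 -121.8   63.1]  lo [ -50.1 -148.6   56.3]  hi [ -40.6 -100.4   67.4]
 phi 84.5
top 136
 med [ -46.3 -128.    64.1]  lo [ -52.6 -154.2   61.5]  hi [ -40.  -101.8   67.1]
 phi 83.6
339 [-68.83017369 -25.09425852  33.145826  ] [72.34822037 22.89171187 41.99447194]
((1.38580322265625, 0.9635105133056641), (142.19827270507812, 47.08308792114258), 2.0401771068573)
-60 26 -16.2 22.5 37.7
-45 37 -23.1 22.9 38.1
-30 39 -18.8 22.0 38.4
-15 43 -22.8 21.9 38.8
0 38 -16.6 20.4 37.6
15 38 -15.8 20.1 38.3
30 35 -15.7 20.3 38.4
45 42 -16.6 20.4 37.9
60 36 -16.9 20.7 37.0
```

The handle is level (top face at z ≈ 64). Last check is whether the blade is parallel to the fence, using the unobstructed top camera.

Run:
```python
from h import *
a=np.radians(11.2);R=np.array([[np.cos(a),-np.sin(a),0],[np.sin(a),np.cos(a),0],[0,0,1]])
c=load('top');W=world(c);Q=(W-[550.2,-89.5,0])@R
m=(c['range_z']>0)&(np.abs(Q[...,1])<30)&(np.abs(Q[...,0])<85)&(Q[...,2]>34.5)&(Q[...,2]<41)
P=Q[m]; print(len(P),P.min(0).round(1),P.max(0).round(1),np.median(P[:,2]))
E1=[]
for lo in range(-56,64,8):
    k=P[(P[:,0]>lo)&(P[:,0]<lo+8)]
    if len(k)>5: E1.append((lo+4,k[:,1].min(),k[:,1].max()))
E1=np.array(E1); print(E1.round(1).tolist()); print('slope +y edge deg',np.degrees(np.polyfit(E1[:,0],E1[:,2],1)[0]))
k=E1[:,0]>0; print('slope -y edge (front)',np.degrees(np.polyfit(E1[k,0],E1[k,1],1)[0]),'mean width mid',(E1[k,1].mean()+E1[k,2].mean())/2)
# red/bed yaw ref: plate green
```

```text
634 [-64.8 -29.8  34.5] [71.4 19.2 40.9] 38.07042207857245
[[-52.0, -20.6, 18.2], [-44.0, 4.3, 18.9], [-36.0, -18.0, 19.0], [-28.0, -29.8, 18.6], [-20.0, -29.5, 18.4], [-12.0, -24.6, 19.2], [-4.0, -17.3, 18.0], [4.0, -16.2, 18.4], [12.0, -17.6, 18.1], [20.0, -16.7, 17.7], [28.0, -17.5, 18.8], [36.0, -18.0, 16.9], [44.0, -16.6, 18.1], [52.0, -17.9, 18.2], [60.0, -16.7, 17.6]]
slope +y edge deg -0.5334698879490105
slope -y edge (front) -0.40203063129607985 mean width mid 0.41578096657754493
```

Run:
```python
from h import *
from fit_ray import ray
from scipy.ndimage import map_coordinates
a=np.radians(11.14);R=np.array([[np.cos(a),-np.sin(a),0],[np.sin(a),np.cos(a),0],[0,0,1]])
for cam,o in(('top',[550.2,-89.5,0]),('scene',[549.3,-88.3,0])):
  c=load(cam);g=c['color'].astype(float)
  def edge(xs,y0,z,span=7):
    ys=np.arange(y0-span,y0+span,.25); out=[]
    for x in xs:
        p=proj(c,np.c_[np.full_like(ys,x),ys,np.full_like(ys,z)]@R.T+o)
        v=np.stack([map_coordinates(g[...,k],[p[:,1],p[:,0]],order=1) for k in range(3)],1)
        d=np.linalg.norm(v[6:]-v[:-6],axis=1); yy=ys[3:-3]; w=np.where(d>.5*d.max(),d,0); i=d.argmax(); w[np.abs(yy-yy[i])>3]=0; out.append((w*yy).sum()/w.sum())
    out=np.array(out); p=np.polyfit(xs,out,1); r=out-np.polyval(p,xs); k=np.abs(r)<2*np.std(r)+.1; p=np.polyfit(xs[k],out[k],1); r=out[k]-np.polyval(p,xs[k])
    return np.degrees(p[0]).round(2),np.polyval(p,0).round(2),'sd',r.std().round(2)
  print(cam,'blade +y',edge(np.arange(-50.,60,2),18,38),' plate +y',edge(np.arange(-75.,55,2),40,12),' plate -y',edge(np.arange(-75.,55,2),-132,12),' blade -y front',edge(np.arange(5.,60,2),-18,38),'fence top back',edge(np.arange(-62.,-8,2),-28,44,5))
```

```text
top blade +y (np.float64(-0.36), np.float64(18.25), 'sd', np.float64(0.41))  plate +y (np.float64(0.0), np.float64(42.16), 'sd', np.float64(0.52))  plate -y (np.float64(0.41), np.float64(-132.36), 'sd', np.float64(0.81))  blade -y front (np.float64(-0.53), np.float64(-17.45), 'sd', np.float64(0.27)) fence top back (np.float64(-1.0), np.float64(-28.57), 'sd', np.float64(1.02))
scene blade +y (np.float64(0.36), np.float64(19.09), 'sd', np.float64(0.44))  plate +y (np.float64(0.03), np.float64(45.03), 'sd', np.float64(0.23))  plate -y (np.float64(-0.08), np.float64(-129.44), 'sd', np.float64(0.74))  blade -y front (np.float64(-0.36), np.float64(-17.51), 'sd', np.float64(0.31)) fence top back (np.float64(-0.98), np.float64(-28.82), 'sd', np.float64(2.17))
```

All measured angles are parallel within the measurement noise (±0.4°). As a precaution I'll press lightly at mid-fence with the closed fingertips, so the blade sits flush on the fence.

Emit:
servo_tool(targets=[{"dp":[0.0148,0.0332,0],"roll":0},{"dp":[0.0148,0.0332,0],"roll":0},{"dp":[0.0148,0.0332,0],"roll":0},{"dp":[0.0148,0.0332,0],"roll":0},{"dp":[0.0148,0.0332,0],"roll":0}])

```text
t: 23.0
tcp_pos: [468.9, -158.3, 223.3]
orientation: [-0.321, 3.123, -0.033]
force: [0.1, -1.2, -0.2]
gripper_width: 0.1
grasp_force: 0.0
```

Emit:
servo_tool(targets=[{"dp":[0.0148,0.0332,0],"roll":0},{"dp":[0.0148,0.0332,0],"roll":0},{"dp":[0.0148,0.0332,0],"roll":0},{"dp":[0,0,0],"roll":0},{"dp":[0,0,0],"roll":0}])

```text
t: 23.42
tcp_pos: [513.1, -58.8, 223.0]
orientation: [-0.327, 3.123, -0.033]
force: [0.2, -0.4, -0.4]
gripper_width: -0.0
grasp_force: 0.0
```

```bash
python3 st.py
```

```text
holder xy -30.22 37.08 z 223.03 F h 0.1 -0.4 -0.4 M [ 0.05 -0.02  0.03] yaw 11.95
```

Emit:
servo_tool(targets=[{"dp":[-0.0047,-0.0009,-0.03],"roll":-0.6},{"dp":[0,0,-0.038],"roll":0},{"dp":[0,0,-0.038],"roll":0},{"dp":[0,0,-0.035],"roll":0},{"dp":[0,0,-0.025],"roll":0}])

```text
t: 23.83
tcp_pos: [506.5, -62.3, 54.8]
orientation: [0.303, -3.127, 0.032]
force: [0.3, -0.5, -1.3]
gripper_width: 0.1
grasp_force: 0.0
```

Emit:
servo_tool(targets=[{"dp":[0,0,-0.008],"roll":0},{"dp":[0,0,0],"roll":0},{"dp":[0,0,0],"roll":0}])

```text
t: 24.08
tcp_pos: [508.4, -62.5, 50.4]
orientation: [-0.303, 3.124, -0.034]
force: [-0.4, -0.3, 0.7]
gripper_width: 0.1
grasp_force: 0.0
```

```bash
python3 st.py
```

```text
holder xy -35.57 34.37 z 50.36 F h -0.5 -0.2 0.7 M [0.   0.03 0.01] yaw 11.09
```

Emit:
servo_tool(targets=[{"dp":[0,0,-0.005],"roll":0},{"dp":[0,0,-0.0018],"roll":0},{"dp":[0,0,0],"roll":0}])

```text
t: 24.33
tcp_pos: [508.6, -62.2, 43.3]
orientation: [-0.304, 3.123, -0.034]
force: [-0.2, -0.1, -0.3]
gripper_width: -0.1
grasp_force: 0.0
```

Emit:
servo_tool(targets=[{"dp":[0.0006,-0.003,0],"roll":0},{"dp":[0.0004,-0.002,0],"roll":0},{"dp":[0,0,0],"roll":0}])

```text
t: 24.58
tcp_pos: [509.5, -67.5, 43.0]
orientation: [-0.304, 3.124, -0.034]
force: [0.5, -0.1, -0.0]
gripper_width: -0.4
grasp_force: 0.0
```

Emit:
servo_tool(targets=[{"dp":[0.0001,-0.0005,0],"roll":0},{"dp":[0,0,0],"roll":0}])

```text
t: 24.75
tcp_pos: [509.3, -67.7, 42.8]
orientation: [-0.304, 3.124, -0.034]
force: [0.6, 0.2, 1.0]
gripper_width: 0.0
grasp_force: 0.0
```

Emit:
servo_tool(targets=[{"dp":[0.0001,-0.0005,0],"roll":0},{"dp":[0,0,0],"roll":0}])

```text
t: 24.92
tcp_pos: [509.4, -68.1, 42.7]
orientation: [-0.304, 3.124, -0.034]
force: [0.1, 0.7, -0.2]
gripper_width: 0.2
grasp_force: 0.0
```

```bash
python3 st.py
```

```text
holder xy -35.74 28.7 z 42.69 F h 0.2 0.6 -0.2 M [0.02 0.03 0.  ] yaw 11.12
```

Emit:
servo_tool(targets=[{"dp":[0.0001,-0.0005,0],"roll":0},{"dp":[0,0,0],"roll":0}])

```text
t: 25.08
tcp_pos: [509.5, -68.6, 42.7]
orientation: [-0.304, 3.124, -0.034]
force: [0.3, -0.6, -0.2]
gripper_width: 0.2
grasp_force: 0.0
```

Emit:
servo_tool(targets=[{"dp":[0.0001,-0.0005,0],"roll":0},{"dp":[0,0,0],"roll":0}])

```text
t: 25.25
tcp_pos: [509.6, -69.1, 42.7]
orientation: [-0.304, 3.124, -0.034]
force: [0.3, 0.4, -0.3]
gripper_width: -0.1
grasp_force: 0.0
```

Emit:
servo_tool(targets=[{"dp":[0.0001,-0.0004,0],"roll":0},{"dp":[0,0,0],"roll":0}])

```text
t: 25.42
tcp_pos: [509.7, -69.5, 42.7]
orientation: [-0.304, 3.124, -0.034]
force: [-0.6, -0.2, -0.4]
gripper_width: 0.1
grasp_force: 0.0
```

Emit:
servo_tool(targets=[{"dp":[0.0001,-0.0003,0],"roll":0},{"dp":[0,0,0],"roll":0}])

```text
t: 25.58
tcp_pos: [509.8, -69.8, 42.7]
orientation: [-0.304, 3.124, -0.034]
force: [0.6, 0.0, -0.0]
gripper_width: 0.3
grasp_force: 0.0
```

```bash
python3 st.py
```

```text
holder xy -35.66 26.93 z 42.7 F h 0.6 -0.1 -0.0 M [ 0.01 -0.   -0.02] yaw 11.11
```

Emit:
servo_tool(targets=[{"dp":[0.0001,-0.0004,0],"roll":0},{"dp":[0,0,0],"roll":0}])

```text
t: 25.75
tcp_pos: [509.9, -70.2, 42.7]
orientation: [-0.304, 3.124, -0.034]
force: [-0.2, -1.6, 0.9]
gripper_width: 0.2
grasp_force: 0.0
```

Emit:
servo_tool(targets=[{"dp":[0.0001,-0.0003,0],"roll":0},{"dp":[0,0,0],"roll":0}])

```text
t: 25.92
tcp_pos: [510.0, -70.5, 42.7]
orientation: [-0.304, 3.124, -0.034]
force: [0.3, 0.2, 0.0]
gripper_width: 0.1
grasp_force: 0.0
```

Emit:
servo_tool(targets=[{"dp":[0.0001,-0.0003,0],"roll":0},{"dp":[0,0,0],"roll":0}])

```text
t: 26.08
tcp_pos: [510.1, -70.8, 42.7]
orientation: [-0.304, 3.124, -0.034]
force: [-0.6, 0.1, -0.2]
gripper_width: 0.1
grasp_force: 0.0
```

Emit:
servo_tool(targets=[{"dp":[0,-0.0002,0],"roll":0},{"dp":[0,0,0],"roll":0}])

```text
t: 26.25
tcp_pos: [510.1, -70.9, 42.7]
orientation: [-0.304, 3.124, -0.034]
force: [-0.3, 1.2, 0.1]
gripper_width: -0.1
grasp_force: 0.3
```

```bash
python3 st.py
```

```text
holder xy -35.59 25.79 z 42.69 F h -0.1 1.2 0.1 M [ 0.14 -0.07  0.  ] yaw 11.12
```

Contact begins where predicted. I'll press lightly, to about 5 N.

Emit:
servo_tool(targets=[{"dp":[0,-0.0002,0],"roll":0},{"dp":[0,0,0],"roll":0}])

```text
t: 26.42
tcp_pos: [510.1, -71.0, 42.7]
orientation: [-0.304, 3.124, -0.033]
force: [0.0, 2.0, 0.2]
gripper_width: 0.1
grasp_force: 1.1
```

Emit:
servo_tool(targets=[{"dp":[0,-0.0001,0],"roll":0},{"dp":[0,0,0],"roll":0}])

```text
t: 26.58
tcp_pos: [510.1, -71.0, 42.7]
orientation: [-0.304, 3.124, -0.033]
force: [0.5, 3.3, -0.4]
gripper_width: -0.0
grasp_force: 1.7
```

```bash
python3 st.py
```

```text
holder xy -35.6 25.66 z 42.68 F h 1.1 3.2 -0.4 M [ 0.76 -0.12  0.04] yaw 11.13
```

Emit:
servo_tool(targets=[{"dp":[0,-0.0002,0],"roll":0},{"dp":[0,0,0],"roll":0}])

```text
t: 26.75
tcp_pos: [510.1, -71.1, 42.7]
orientation: [-0.304, 3.124, -0.033]
force: [-0.1, 5.8, 1.3]
gripper_width: -0.1
grasp_force: 2.5
```

Emit:
servo_tool(targets=[{"dp":[0,-0.0001,0],"roll":0},{"dp":[0,0,0],"roll":0}])

```text
t: 26.92
tcp_pos: [510.1, -71.2, 42.7]
orientation: [-0.304, 3.124, -0.032]
force: [1.2, 6.5, -0.2]
gripper_width: -0.1
grasp_force: 2.8
```

```bash
python3 st.py
```

```text
holder xy -35.64 25.54 z 42.68 F h 2.4 6.2 -0.2 M [ 1.22 -0.19  0.02] yaw 11.13
```

The blade is seated, with stiff resistance at 6 N. Backing off, clearing, and handing in.

Emit:
servo_tool(targets=[{"dp":[-0.001,0.005,0],"roll":0},{"dp":[-0.002,0.01,0.005],"roll":0},{"dp":[0,0,0.03],"roll":0},{"dp":[0,0,0.04],"roll":0},{"dp":[0,0,0.04],"roll":0}])

```text
t: 27.33
tcp_pos: [505.9, -55.7, 159.2]
orientation: [-0.305, 3.126, -0.034]
force: [1.2, -0.8, -0.0]
gripper_width: -0.4
grasp_force: 0.0
```

Emit:
servo_tool(targets=[{"dp":[-0.01,0.02,0.03],"roll":0},{"dp":[-0.01,0.02,0.03],"roll":0},{"dp":[0,0,0],"roll":0},{"dp":[0,0,0],"roll":0}])

```text
t: 27.67
tcp_pos: [487.2, -15.6, 219.5]
orientation: [-0.306, 3.121, -0.036]
force: [0.9, -0.4, -0.9]
gripper_width: 0.1
grasp_force: 0.0
```

```bash
python3 st.py; python3 red.py; python3 -c "
from workcell import ctrl
print(ctrl.hand_in())"
```

```text
holder xy -47.25 84.52 z 219.47 F h 0.8 -0.6 -0.9 M [ 0.   -0.01  0.  ] yaw 11.2
scene 39
 med [ -44.  -123.2   64.3]  lo [ -49.1 -145.8   59.3]  hi [ -39.7 -101.    68. ]
 phi 83.5
top 0
the job is handed in; nothing more can be done
None
```

I handed the job in at about 28 s: the blade is on the pin and against the fence as far as force and cameras could tell (contact forces 6.5 N or less), with the red clamp handle down on its end stop; no verdict came back.

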